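# Seal the pressure vessel: crisscross wing bolts, then vent

### The job

Seal the leaning pressure vessel by tightening its four wing bolts clockwise, a partial turn at a time, both passes in the crisscross order blue, orange, yellow, green: in the first pass turn each only until its white tip points at its white half mark, in the second pass turn each on to its stop at the red mark. Only then close the vent by pushing its black-balled lever right over, away from the robot, to its stop. Let go of everything and leave the other things on the bench where they are.

Things in the scene. Friction and masses are not known exactly. Their poses are not given: they have to be found in the camera images.
- vessel: steel pressure vessel leaning on a white tray (520 x 270 x 12 mm, long side along its x) fixed to the table. Origin: centre of the tray's underside; x points to the robot's right (about world -y, give or take 0.28 rad), y away from the robot, z up
- lid_centre (a point): centre of the outer face of the vessel's round dark grey lid (230 mm across), z out of the lid. The lid leans 32 degrees to the robot's left (its z is tilted from vertical to the vessel's -x) and does not move. Four wing bolts stand on it on a 160 mm bolt circle, blue opposite orange, yellow opposite green; it may be fitted at any clocking, so each colour can be anywhere on the circle
- blue_grip (a point): grip point of the blue wing bolt: on its axis, 34 mm above the lid's face. The wing is a bar 64 mm long, 12 mm thick, reaching from 20 to 46 mm above the lid, on a 12 mm thick stem with clear space beside it. The point turns with the bolt: x along the wing to its white-tipped end, y across it, z along the axis out of the lid
- bolt_blue (a joint): turn of the blue bolt in rad, growing clockwise seen looking onto the lid (tightening). Starts at 0 to 0.2; at 0.75 the white tip points at the white half mark (straight to the lid's centre), at 1.4 at the red mark, where the bolt meets its stop. Friction about 0.12 N m; it stays where it is left
- orange_grip (a point): grip point of the orange wing bolt: on its axis, 34 mm above the lid's face. The wing is a bar 64 mm long, 12 mm thick, reaching from 20 to 46 mm above the lid, on a 12 mm thick stem with clear space beside it. The point turns with the bolt: x along the wing to its white-tipped end, y across it, z along the axis out of the lid
- bolt_orange (a joint): turn of the orange bolt in rad, growing clockwise seen looking onto the lid (tightening). Starts at 0 to 0.2; at 0.75 the white tip points at the white half mark (straight to the lid's centre), at 1.4 at the red mark, where the bolt meets its stop. Friction about 0.12 N m; it stays where it is left
- yellow_grip (a point): grip point of the yellow wing bolt: on its axis, 34 mm above the lid's face. The wing is a bar 64 mm long, 12 mm thick, reaching from 20 to 46 mm above the lid, on a 12 mm thick stem with clear space beside it. The point turns with the bolt: x along the wing to its white-tipped end, y across it, z along the axis out of the lid
- bolt_yellow (a joint): turn of the yellow bolt in rad, growing clockwise seen looking onto the lid (tightening). Starts at 0 to 0.2; at 0.75 the white tip points at the white half mark (straight to the lid's centre), at 1.4 at the red mark, where the bolt meets its stop. Friction about 0.12 N m; it stays where it is left
- green_grip (a point): grip point of the green wing bolt: on its axis, 34 mm above the lid's face. The wing is a bar 64 mm long, 12 mm thick, reaching from 20 to 46 mm above the lid, on a 12 mm thick stem with clear space beside it. The point turns with the bolt: x along the wing to its white-tipped end, y across it, z along the axis out of the lid
- bolt_green (a joint): turn of the green bolt in rad, growing clockwise seen looking onto the lid (tightening). Starts at 0 to 0.2; at 0.75 the white tip points at the white half mark (straight to the lid's centre), at 1.4 at the red mark, where the bolt meets its stop. Friction about 0.12 N m; it stays where it is left
- vent_tip (a point): centre of the black ball (26 mm across) on the vent lever, a 10 mm thick steel rod 90 mm long, hinged 64 mm above the table on a valve block (top at 67 mm) at the robot's right end of the vessel's tray (215 mm along its x). Axes turn with the lever: y is its hinge axis (the vessel's -x); y cross vertical is the closing direction
- vent (a joint): vent lever angle in rad: 0 open, leaning 0.5 rad towards the robot (the vessel's -y); 1.0 closed, at its stop, leaning 0.5 rad away from the robot. It stays where it is left; about 1 N at the ball moves it. Starts at 0 to 0.1
- tube_rack: yellow tube rack 148 x 92 x 110 mm with blue-capped tubes; origin at the centre of its underside. A bystander
- reagent: white jar with an orange cap, 84 mm across, 170 mm tall; origin at the centre of its underside. A bystander
- well_plate: pale well plate with pink wells, 128 x 86 x 17 mm; origin at the centre of its underside. A bystander
- sample_jar: small amber jar with a red cap, 48 mm across, 62 mm tall, standing on the vessel's tray below the lid, at the robot's left end; origin at the centre of its underside. A bystander
- beaker: clear beaker, 76 mm across, 95 mm tall; origin at the centre of its underside. A bystander

How it is judged:
By the outcome, as a careful person would: the job done as asked, in the order asked, and still so for the second after the job is handed in, with the robot touching nothing.
It also fails if it takes over 72 s, if anything falls off the work surface, if the arm or the gripper's body presses on something with over 40 N, if the wrist force passes 120 N, or if a joint passes its speed limit or range.

### The arm

A 6-joint arm with a two-finger parallel gripper is mounted at the origin on the work surface. World frame = base frame: x ahead of the robot, y to its left, z up, the work surface at z = 0. Lengths are in m, angles in rad, forces in N, time in s.
With the tool pointing down it reaches from about 0.35 to 0.775 m from the base axis. Payload 7.3 kg.
Tool frame: the origin (TCP) lies on the centre line of the jaws, within the pads' length; the fingertips stand 14 mm ahead of it and the grasp point (between the pads) lies 5 mm behind it; z points along the fingers, y is the direction in which the jaws open and shut (so a half turn about z gives the same grasp; the last joint's range is limited). The gripper opens to 92 mm and grips with 3 to 60 N. Pads are 19 mm wide; open, the fingers measure 130 mm over their backs; the gripper's body (75 mm by 190 mm) begins 47 mm behind the grasp point.
Start: joints at [1.118, 0.342, 1.524, -0, 1.275, -0.146], TCP at [0.159, 0.501, 0.241] pointing down, gripper open.
Joint ranges: [-2.53, 2.53], [-0.77, 2.02], [0.04, 2.7], [-1, 4.14], [0.28, 2.66], [-3.11, 3.11]. Speed limits (rad/s): [2.57, 2.57, 3.14, 3.14, 3.14, 3.14].

### API

Orientations are given as [roll, pitch, yaw] about the fixed x, y, z axes, in that order (R = Rz(yaw) Ry(pitch) Rx(roll)).
In Python, from cell import telemetry, cams, robot gives the robot as it stands.
- The arm moves only by the tool servo_tool, never from a script. Its argument "targets" is text: rows parted by semicolons, each of 4 numbers parted by spaces: the shift along the tool's x, y, z in mm, then the turn about the tool's z in rad. In form: x y z yaw; .... A call has 1 to 20 rows; each row shifts and turns the pose as measured when the row begins, along the tool's axes as they then stand; what a row does not reach is not made up. A row lasts 1/8 s, in which the tool goes at most 62.5 mm and 10.7 degrees, less where a joint would pass 70% of its speed; a pose out of reach is approached as far as the arm can. A call with a gripper value outside its range is refused whole. "hand" is the opening, from 0 (shut) to 1 (fully open), set as the call begins (left out, the last holds). The fingers move at their own pace and stop on an object; "squeeze" is the grip in N (left out, the last holds). Time passes only in rows, so rows that do not move let the fingers close. It gives the time, the measured TCP pose, the force and the opening at its end, in the units of the state.
- telemetry.observe(): the state, without advancing time (a new reading comes with each control period).
- cams.read_camera(name): name is "side" or "top"; returns a dict with "color" (384x512x3 uint8, red, green, blue), "K" (3x3 intrinsics, pixels), "R" (3x3) and "t" (3): a world point X has camera coordinates R X + t. Camera axes: x right, y down, z forward; pixel columns grow to the right and rows downward; lengths in m; the calibration is good to about 2 mm. A picture is of the moment at which its call begins. There is no depth.
- robot.hand_in(): hands the job in, once; it reports no verdict.
Trained networks look in a picture, given as the dict that the camera call returned (one of the last four; its "shot" number tells which), for a name from the list of things; names that differ only in an ending like _2 or _b are one class to them, and where a whole thing is asked for, a point or a joint stands for the part that bears it (a point fixed in the world has none). Each returns a list of dicts, best first, with "score" (0 to 1); they miss things now and then, are a little off and sometimes report something else, mostly with a low value. They report only what shows in the picture. A call takes as long as a camera call.
- cams.cut_out(picture, query): "region" (384x512 bool, what is visible of it) and "extent" ([centre column, centre row, width, height] in pixels, round what is visible of it).
The state is a dict: "time": time; "qpos": joint angles; "qvel": joint speeds; "joint_efforts": joint torques, N m; "tool_pos": TCP position; "tool_rot": TCP orientation; "contact_force": force on the tool from outside, world axes, zero at the start; "torque": the same for the moment, N m; "opening": finger opening in m.
Only numpy, scipy, OpenCV 4.12 (cv2) and the standard library are available. Lean on these libraries where they do the work, as an engineer would, in place of code of your own. Each camera call takes 0.05 s, during which the arm holds its last target.

## Working session

There is one attempt and no reset: what is moved stays moved. The work goes in short steps, Python scripts to look and compute and a tool call to move; the robot and the scene stay as the last step left them, time stands still between calls to the robot, and variables do not carry over. Pictures are saved under pics/ and viewed, and the job is handed in when it is done.

Besides the shell and the picture viewer there is one more tool, called after "Emit:" as name(argument=value, ...) on one line, values as JSON. servo_tool: Moves the arm, as the interface text tells. Its arguments: {"type":"object","properties":{"targets":{"type":"string"},"hand":{"type":"number"},"squeeze":{"type":"number"}},"required":["targets"]}

```bash
ls; mkdir -p pics
cat > look.py <<'E'
import sys,cv2,numpy as np
from cell import telemetry,cams,robot
def snap(n,tag):
    p=cams.read_camera(n); cv2.imwrite(f'pics/{tag}_{n}.png',p['color'][:,:,::-1]); return p
E
python3 - <<'E'
from look import *
import pickle
o=telemetry.observe(); print({k:np.round(v,3) for k,v in o.items()})
P={}
for n in('side','top'):
    p=snap(n,'a'); P[n]=p; print(n,p['K'],p['R'],p['t'],-p['R'].T@p['t'])
pickle.dump(P,open('a.pkl','wb'))
E
```

```text
pics
{'time': np.float64(0.0), 'qpos': array([ 1.118,  0.343,  1.525,  0.   ,  1.275, -0.146]), 'qvel': array([-0.001,  0.001, -0.001, -0.001, -0.   , -0.   ]), 'joint_efforts': array([ 1.0000e-03, -4.3125e+01, -2.4422e+01,  7.2000e-02,  5.6000e-02,
       -0.0000e+00]), 'tool_pos': array([0.158, 0.5  , 0.24 ]), 'tool_rot': array([-3.14 , -0.   ,  2.835]), 'contact_force': array([ 0.3  , -0.146,  0.417]), 'torque': array([ 0.011, -0.006, -0.003]), 'opening': np.float64(0.092)}
side [[381.25657405   0.         258.37475815]
 [  0.         381.25657405 199.49375178]
 [  0.           0.           1.        ]] [[-0.96756907 -0.25240793  0.01001637]
 [-0.17642704  0.64686576 -0.74191521]
 [ 0.18078604 -0.71962137 -0.67041889]] [0.47129531 0.2270647  1.41831484] [0.2396596  0.99272796 1.11460715]
top [[447.60474575   0.         253.44903503]
 [  0.         447.60474575 189.34744553]
 [  0.           0.           1.        ]] [[-0.00294809 -0.99997471  0.00647283]
 [-0.99761467  0.0024946  -0.06898369]
 [ 0.0689658  -0.00666076 -0.99759679]] [-0.0118834   0.52961912  1.60292757] [ 0.41777359 -0.00252756  1.6356874 ]
```

View pics/a_side.png

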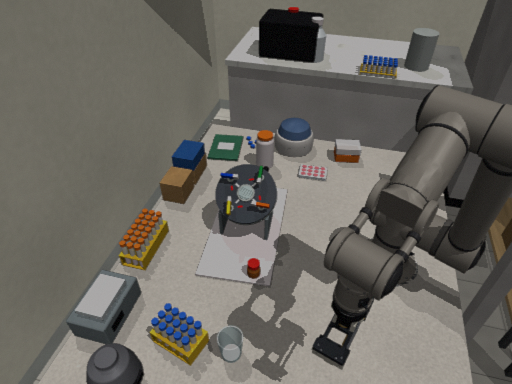

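View pics/a_top.png

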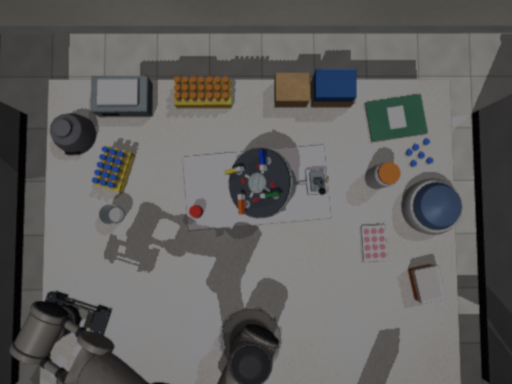

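Run:
```python
import cv2
a=cv2.imread('pics/a_top.png')[130:240,170:345]; cv2.imwrite('pics/a_topz.png',cv2.resize(a,None,fx=4.5,fy=4.5,interpolation=cv2.INTER_CUBIC))
a=cv2.imread('pics/a_side.png')[125:285,190:300]; cv2.imwrite('pics/a_sidez.png',cv2.resize(a,None,fx=3.7,fy=3.7,interpolation=cv2.INTER_CUBIC))
```

```text
(no output)
```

View pics/a_topz.png

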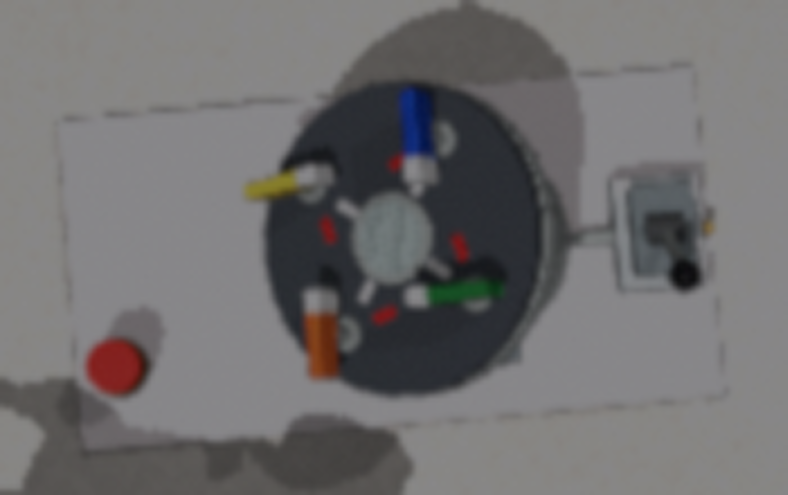

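View pics/a_sidez.png

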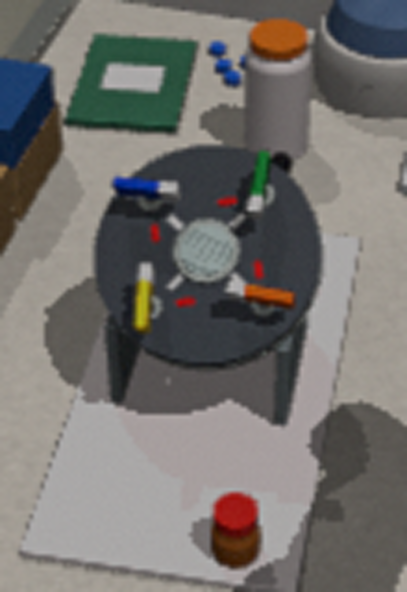

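Run:
```python
from look import *
import pickle
P={}
Z=4
for n in('side','top'):
    p=snap(n,'b'); P[n]=dict(p); 
    big=cv2.resize(p['color'][:,:,::-1],None,fx=Z,fy=Z,interpolation=cv2.INTER_CUBIC)
    P[n]['det']={}
    for q in ['blue_grip','orange_grip','yellow_grip','green_grip','lid_centre','vent_tip','vessel','sample_jar','reagent','beaker','tube_rack','well_plate']:
        d=cams.cut_out(p,q)
        P[n]['det'][q]=d[:2]
        for e in d[:2]:
            m=e['region']; ys,xs=np.nonzero(m)
            print(n,q,round(e['score'],2),np.round(e['extent'],1),m.sum(),xs.mean().round(2),ys.mean().round(2))
        if d and ('grip' in q or 'vent' in q):
            c,_=cv2.findContours(cv2.resize(d[0]['region'].astype(np.uint8),None,fx=Z,fy=Z,interpolation=0),0,2)
            cv2.drawContours(big,c,-1,(255,0,255),1)
    x0,y0=(170,120) if n=='top' else (190,130)
    cv2.imwrite(f'pics/b_{n}_det.png',big[y0*Z:(y0+130)*Z,x0*Z:(x0+180)*Z])
pickle.dump(P,open('b.pkl','wb'))
```

```text
side orange_grip 0.5 [261.2 208.   21.7   8.4] 88 259.99 204.83
side lid_centre 0.66 [248.9 194.2  60.5  55.5] 2776 245.9 193.52
side vessel 0.95 [238.6 226.2  93.  123. ] 7660 244.07 225.47
side sample_jar 0.79 [252.3 266.9  11.8  21.1] 226 253.71 267.68
side sample_jar 0.16 [312.6 174.6  30.   14.9] 410 312.02 172.43
side reagent 0.56 [267.2 147.4  18.4  37.1] 557 264.48 148.19
side beaker 0.57 [230.7 345.8  26.6  38.2] 756 230.11 342.86
side tube_rack 0.61 [180.1 333.5  55.8  60. ] 2197 178.34 334.03
side well_plate 0.68 [312.4 174.3  33.7  15.2] 384 312.54 172.27
top blue_grip 0.46 [264.8 158.9  11.5  17. ] 162 263.49 160.24
top orange_grip 0.54 [243.9 205.8  16.   20.4] 174 242.2 203.79
top orange_grip 0.49 [197.3 213.3  13.7  17.5] 140 195.71 211.24
top green_grip 0.56 [258.6 181.9  69.5  68.4] 3419 258.88 182.72
top lid_centre 0.75 [259.1 182.2  70.5  66.2] 3455 258.88 182.6
top vessel 0.95 [256.8 187.8 147.8  84.3] 10336 256.9 186.57
top sample_jar 0.54 [196.6 214.7  11.5  21.2] 159 195.72 211.09
top reagent 0.96 [383.4 177.3  33.1  26.5] 738 382.23 175.17
top beaker 0.59 [113.2 215.4  26.2  18.6] 434 110.71 214.03
top tube_rack 0.65 [114.3 168.1  43.8  48.2] 1363 113.2 168.62
top tube_rack 0.27 [269.5 198.   25.7   8. ] 101 270.8 194.94
top well_plate 0.73 [383.1 177.7  40.1  29. ] 763 382.37 175.06
top well_plate 0.65 [375.3 243.7  29.2  35.9] 865 373.7 242.89
```

```bash
cat > model.py <<'E'
import numpy as np,cv2,pickle
from scipy.optimize import least_squares
NM=['blue','orange','yellow','green']
TILT=np.deg2rad(32)
def lidframe(yaw):
    # yaw: angle of vessel x-axis in world; z up
    vx=np.array([np.cos(yaw),np.sin(yaw),0]);vy=np.array([-np.sin(yaw),np.cos(yaw),0]);vz=np.array([0,0,1.])
    n=-np.sin(TILT)*vx+np.cos(TILT)*vz
    ex=np.cos(TILT)*vx+np.sin(TILT)*vz  # up-slope in lid
    return np.stack([ex,vy,n],1)  # columns
def proj(p,X,off=(0,0)):
    c=np.atleast_2d(X)@p['R'].T+p['t']; u=c@p['K'].T; return u[:,:2]/u[:,2:]+np.asarray(off)
def boltpos(c,F,ang,h=34): # ang: angle of bolt on circle in lid frame (ccw seen from out)
    return c+F@np.array([.08*np.cos(ang),.08*np.sin(ang),h/1000])
def wingdir(F,ang,q):
    a=ang+np.pi+(0.75-q)   # tip dir ccw angle; q clockwise; inward at .75
    return F@np.array([np.cos(a),np.sin(a),0]),F@np.array([-np.sin(a),np.cos(a),0])
SS=8
def hullmask(p,pts,x0,y0,w,h,off=(0,0)):
    uv=(proj(p,pts,off)-[x0,y0]+.5)*SS-.5
    hu=cv2.convexHull(uv.astype(np.float32)).reshape(-1,2)
    m=np.zeros((h*SS,w*SS),np.uint8)
    cv2.fillConvexPoly(m,np.round(hu*16).astype(np.int32),255,shift=4)
    return cv2.resize(m,(w,h),interpolation=cv2.INTER_AREA)/255.
def barpts(c,F,ang,q,xa,xb):
    b=boltpos(c,F,ang,0); wx,wy=wingdir(F,ang,q)
    return np.array([b+wx*x+wy*y+F[:,2]*z for x in(xa,xb) for y in(-.006,.006) for z in(.020,.046)])
def colmask(img,name):
    f=img.astype(float); r,g,b=f[...,0],f[...,1],f[...,2]
    mx=f.max(2);mn=f.min(2);S=(mx-mn)/np.maximum(mx,1)
    hsv=cv2.cvtColor(img,cv2.COLOR_RGB2HSV);H=hsv[...,0].astype(int)*2
    rng={'blue':(215,255),'orange':(10,32),'yellow':(42,66),'green':(100,160)}[name]
    ok=(H>=rng[0])&(H<=rng[1])
    a=np.clip((S-.25)/.3,0,1)*np.clip((mx-40)/40,0,1)
    return a*ok
E
python3 - <<'E'
from model import *
P=pickle.load(open('b.pkl','rb'))
for n in P:
    img=P[n]['color']
    for m in NM:
        a=colmask(img,m)
        x0,y0,x1,y1=(215,145,300,222) if n=='top' else (212,160,285,225)
        b=a[y0:y1,x0:x1]; nn,l,s,c=cv2.connectedComponentsWithStats((b>.4).astype(np.uint8))
        print(n,m,[(s[i,4],np.round(c[i]+[x0,y0],1)) for i in range(1,nn) if s[i,4]>5], img.max())
# hand-picked tray corners -> vessel
p=P['top']
uv=np.array([[57,120],[692,67],[727,395],[83,452]])/4.5+[170,130]
Cc=-p['R'].T@p['t']
def ray(p,uv,z):
    d=np.linalg.inv(p['K'])@np.r_[uv,1]; d=p['R'].T@d; C=-p['R'].T@p['t']; return C+d*(z-C[2])/d[2]
W=np.array([ray(p,u,.012) for u in uv]); print(W, np.linalg.norm(W[1]-W[0]),np.linalg.norm(W[2]-W[1]))
d=(W[1]-W[0]+W[2]-W[3]);print(W.mean(0),np.arctan2(d[1],d[0]))
E
```

```text
side blue [(np.int32(40), array([226.6, 174.4]))] 176
side orange [(np.int32(66), array([262.4, 204.6]))] 176
side yellow [(np.int32(68), array([228.2, 207.5]))] 176
side green [(np.int32(39), array([260. , 171.4]))] 176
top blue [(np.int32(106), array([261.7, 156.8]))] 138
top orange [(np.int32(94), array([241.1, 206.2]))] 138
top yellow [(np.int32(46), array([230.3, 171. ]))] 138
top green [(np.int32(44), array([271.6, 194.4]))] 138
[[ 0.65026803  0.24470476  0.012     ]
 [ 0.69271342 -0.27162026  0.012     ]
 [ 0.42602509 -0.29616047  0.012     ]
 [ 0.38189852  0.2217354   0.012     ]] 0.5180667282107868 0.26781502344268465
[ 0.53772627 -0.02533514  0.012     ] -1.4872836035135377
```

```bash
cat > fit.py <<'E'
from model import *
BOX={'top':(212,140,90,85),'side':(208,155,80,75)}
def obs(P):
    return {(n,m):colmask(P[n]['color'][BOX[n][1]:BOX[n][1]+BOX[n][3],BOX[n][0]:BOX[n][0]+BOX[n][2]],m) for n in P for m in NM}
def angs(clock,order): return {m:clock+k*np.pi/2 for m,k in order.items()}
def render(P,c,yaw,clock,qs,ws,order,offs):
    F=lidframe(yaw); A=angs(clock,order); out={}
    for n in P:
        x0,y0,w,h=BOX[n]
        for m in NM: out[n,m]=hullmask(P[n],barpts(c,F,A[m],qs[m],-.032,ws),x0,y0,w,h,offs[n])
    return out
E
python3 - <<'E'
from fit import *
P=pickle.load(open('b.pkl','rb')); O=obs(P)
# triangulate colour centroids for clocking
def tri(a,b):
    A=[];
    for p,uv in((P['top'],a),(P['side'],b)):
        M=p['K']@np.c_[p['R'],p['t']]
        A+= [uv[0]*M[2]-M[0],uv[1]*M[2]-M[1]]
    v=np.linalg.svd(np.array(A))[2][-1]; return v[:3]/v[3]
T={'blue':((261.7,156.8),(226.6,174.4)),'orange':((241.1,206.2),(262.4,204.6)),'yellow':((230.3,171),(228.2,207.5)),'green':((271.6,194.4),(260,171.4))}
X={m:tri(*T[m]) for m in NM}
c0=sum(X.values())/4; print(X,c0)
yaw=-1.487;F=lidframe(yaw)
a={m:np.arctan2(*(F.T@(X[m]-c0))[[1,0]]) for m in NM};print(a,{m:np.linalg.norm(X[m]-c0) for m in NM},[ (F.T@(X[m]-c0))[2] for m in NM])
c0=c0-F[:,2]*.034
order={m:int(round((a[m]-a['green'])/(np.pi/2)))%4 for m in NM};print(order)
x0=np.r_[c0,yaw,a['green']-.1, .016, .1,.1,.1,.1, 0,0,0,0]
sc=np.array([.01,.01,.01,.03,.1,.01,.2,.2,.2,.2,1,1,1,1])
def un(x): return x[:3],x[3],x[4],dict(zip(NM,x[6:10])),x[5],{'top':x[10:12],'side':x[12:14]}
def res(s,sig):
    x=x0+s*sc; c,yw,cl,qs,ws,of=un(x)
    R=render(P,c,yw,cl,qs,ws,order,of)
    r=[(cv2.GaussianBlur(R[k],(0,0),sig)-cv2.GaussianBlur(O[k],(0,0),sig)).ravel() for k in R]
    return np.concatenate(r+[x[10:14]/.6*.6,[(yw+1.487)/.01*.5]])
s=np.zeros(14)
for sig in(3,1.5,1,.7):
    r=least_squares(lambda s:res(s,sig),s,diff_step=2e-2,method='trf',x_scale=1.0); s=r.x; x=x0+s*sc; print(sig,round(r.cost,2),np.round(x,4))
J=r.jac;cov=np.linalg.inv(J.T@J)*2*r.cost/600;print('sd',np.round(np.sqrt(np.diag(cov))*sc,4))
pickle.dump((x,order),open('fit.pkl','wb'))
# overlay
c,yw,cl,qs,ws,of=un(x);F=lidframe(yw);A=angs(cl,order);Z=6
print(A)
for n in P:
    x0b,y0b,w,h=BOX[n]; big=cv2.resize(P[n]['color'][y0b:y0b+h,x0b:x0b+w,::-1],None,fx=Z,fy=Z,interpolation=cv2.INTER_CUBIC)
    big=np.clip(big*1.5,0,255).astype(np.uint8)
    def dr(pts,col,cl=True):
        uv=((proj(P[n],pts,of[n])-[x0b,y0b]+.5)*Z-.5); cv2.polylines(big,[np.round(uv).astype(np.int32)],cl,col,1)
    t=np.linspace(0,2*np.pi,60)
    dr(c+.115*(np.cos(t)[:,None]*F[:,0]+np.sin(t)[:,None]*F[:,1]),(255,255,0))
    for m in NM:
        for xa,xb in((-.032,ws),(ws,.032)):
            pts=barpts(c,F,A[m],qs[m],xa,xb); hu=cv2.convexHull(proj(P[n],pts,of[n]).astype(np.float32)).reshape(-1,2)
            cv2.polylines(big,[np.round((hu-[x0b,y0b]+.5)*Z-.5).astype(np.int32)],True,(255,0,255),1)
        b=boltpos(c,F,A[m],0)
        wx,_=wingdir(F,A[m],.75); dr([b,b+.04*wx],(255,255,255),False)
        wx,_=wingdir(F,A[m],1.4); dr([b,b+.04*wx],(0,0,255),False)
    cv2.imwrite(f'pics/fit1_{n}.png',big)
E
```

```text
{'blue': array([ 0.61687513, -0.03744011,  0.24965673]), 'orange': array([0.46471688, 0.02806621, 0.19540808]), 'yellow': array([0.58021361, 0.06352236, 0.18475265]), 'green': array([ 0.49861426, -0.06691529,  0.26579057])} [ 0.54010497 -0.00319171  0.22390201]
{'blue': np.float64(0.9927311876049854), 'orange': np.float64(-2.14460755236691), 'yellow': np.float64(2.5914756652870556), 'green': np.float64(-0.5682682121155547)} {'blue': np.float64(0.08791994207576179), 'orange': np.float64(0.08644260994474237), 'yellow': np.float64(0.08713289578653577), 'green': np.float64(0.08681488943333636)} [np.float64(0.0003510237327824039), np.float64(-0.004314452825573388), np.float64(0.00024952739905302417), np.float64(0.0037139016937380144)]
{'blue': 1, 'orange': 3, 'yellow': 2, 'green': 0}
3 29.62 [ 0.5416 -0.0211  0.1951 -1.487  -0.6683  0.016   0.1     0.1     0.1
  0.1     0.      0.      0.      0.    ]
1.5 62.12 [ 0.5416 -0.0211  0.1951 -1.487  -0.6683  0.016   0.1     0.1     0.1
  0.1     0.      0.      0.      0.    ]
1 84.56 [ 0.5416 -0.0211  0.1951 -1.487  -0.6683  0.016   0.1     0.1     0.1
  0.1     0.      0.      0.      0.    ]
0.7 103.66 [ 0.5416 -0.0211  0.1951 -1.487  -0.6683  0.016   0.1     0.1     0.1
  0.1     0.      0.      0.      0.    ]Traceback (most recent call last):
  File "<stdin>", line 28, in <module>
    ainv = _umath_linalg.inv(a, signature=signature)
    raise LinAlgError("Singular matrix")
numpy.linalg.LinAlgError: Singular matrix
```

```bash
cat > fitall.py <<'E'
from fit import *
import sys
X0=np.r_[.5416,-.0211,.1951,-1.487,-.6683,.016,.1,.1,.1,.1,0,0,0,0]
ORD={'blue': 1, 'orange': 3, 'yellow': 2, 'green': 0}
sc=np.array([.01,.01,.01,.03,.1,.01,.2,.2,.2,.2,1,1,1,1])
def un(x): return x[:3],x[3],x[4],dict(zip(NM,x[6:10])),x[5],{'top':x[10:12],'side':x[12:14]}
def run(P,x0,free,sigs,pr=True,use=NM):
    O=obs(P); free=np.array(free)
    def full(s): x=x0.copy(); x[free]+= (s-1)*sc[free]; return x
    def res(s,sig):
        x=full(s); c,yw,cl,qs,ws,of=un(x)
        R=render(P,c,yw,cl,qs,ws,ORD,of)
        r=[(cv2.GaussianBlur(R[k],(0,0),sig)-cv2.GaussianBlur(O[k],(0,0),sig)).ravel() for k in R if k[1] in use]
        return np.concatenate(r+[x[10:14],[(yw+1.487)/.01*.5]])
    s=np.ones(len(free))
    for sig in sigs:
        r=least_squares(lambda s:res(s,sig),s,diff_step=4e-2); s=r.x
        if pr: print(sig,round(r.cost,2),np.round(full(s),4))
    J=r.jac;cov=np.linalg.inv(J.T@J)*2*r.cost/300
    return full(s),np.sqrt(np.diag(cov))*sc[free]
def overlay(P,x,tag,Z=6,extra=None):
    c,yw,cl,qs,ws,of=un(x);F=lidframe(yw);A=angs(cl,ORD)
    for n in P:
        x0b,y0b,w,h=BOX[n]; big=cv2.resize(P[n]['color'][y0b:y0b+h,x0b:x0b+w,::-1],None,fx=Z,fy=Z,interpolation=cv2.INTER_CUBIC)
        big=np.clip(big*1.5,0,255).astype(np.uint8)
        def dr(pts,col,cl=True):
            uv=((proj(P[n],pts,of[n])-[x0b,y0b]+.5)*Z-.5); cv2.polylines(big,[np.round(uv).astype(np.int32)],cl,col,1)
        t=np.linspace(0,2*np.pi,60)
        dr(c+.115*(np.cos(t)[:,None]*F[:,0]+np.sin(t)[:,None]*F[:,1]),(255,255,0))
        for m in NM:
            for xa,xb in((-.032,ws),(ws,.032)):
                pts=barpts(c,F,A[m],qs[m],xa,xb); hu=cv2.convexHull(proj(P[n],pts,of[n]).astype(np.float32)).reshape(-1,2)
                cv2.polylines(big,[np.round((hu-[x0b,y0b]+.5)*Z-.5).astype(np.int32)],True,(255,0,255),1)
            b=boltpos(c,F,A[m],0)
            wx,_=wingdir(F,A[m],.75); dr([b,b+.04*wx],(255,255,255),False)
            wx,_=wingdir(F,A[m],1.4); dr([b,b+.04*wx],(0,0,255),False)
        cv2.imwrite(f'pics/{tag}_{n}.png',big)
E
python3 - <<'E'
from fitall import *
P=pickle.load(open('b.pkl','rb'))
x,sd=run(P,X0,range(14),(3,1.5,1,.7)); print('sd',np.round(sd,4))
pickle.dump(x,open('fit.pkl','wb')); overlay(P,x,'fit1')
c,yw,*_=un(x); V=np.array([.5377,-.0253,0]); print('lid in vessel', (lidframe(yw)@np.zeros(3)), [ (c-V)@np.array([np.cos(yw),np.sin(yw),0]), (c-V)@np.array([-np.sin(yw),np.cos(yw),0]),c[2]])
E
```

```text
3 21.06 [ 0.5424 -0.0233  0.1918 -1.4767 -0.6416  0.0086  0.0817  0.0833  0.1348
  0.1926 -0.2837  0.4343 -0.5796 -0.3913]
1.5 36.94 [ 0.543  -0.0238  0.1912 -1.4765 -0.6388  0.0099  0.086   0.114   0.0258
  0.1711 -0.371   0.6461 -0.7454 -0.446 ]
1 45.96 [ 0.5431 -0.0241  0.1916 -1.4747 -0.6398  0.0103  0.082   0.1246  0.0177
  0.167  -0.4652  0.6486 -0.7532 -0.3905]
0.7 53.9 [ 5.4350e-01 -2.4300e-02  1.9020e-01 -1.4705e+00 -6.4330e-01  1.1000e-02
  1.1100e-01  1.2910e-01  7.0000e-04  1.6640e-01 -5.8740e-01  7.1740e-01
 -7.5690e-01 -5.5490e-01]
sd [0.0006 0.0005 0.0012 0.0069 0.0075 0.0006 0.0369 0.0414 0.029  0.0276
 0.123  0.1814 0.1274 0.2403]
lid in vessel [0. 0. 0.] [np.float64(-0.0003694607895063924), np.float64(0.005857190324626241), np.float64(0.190221590963967)]
```

View pics/fit1_top.png

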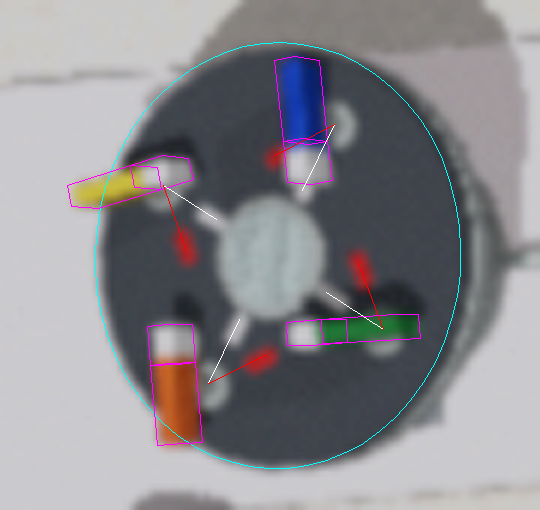

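View pics/fit1_side.png

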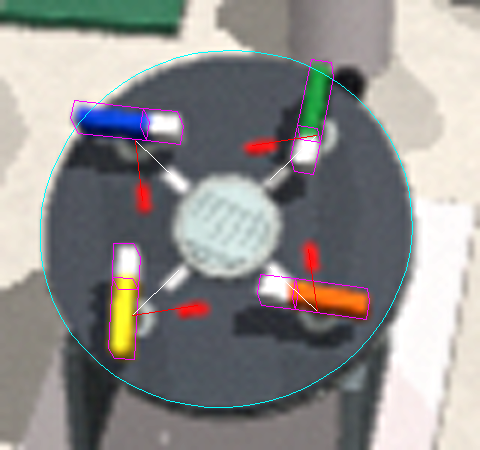

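```bash
cat > plan.py <<'E'
from fitall import *
x=pickle.load(open('fit.pkl','rb'))
C,YW,CL,QS,WS,OF=un(x); F=lidframe(YW); A=angs(CL,ORD)
PSI=YW+np.pi  # tool yaw: tool x = -vessel x(downslope), tool y = vessel y? 
vx=np.array([np.cos(YW),np.sin(YW),0]);vy=np.array([-np.sin(YW),np.cos(YW),0])
def tooltarget(m,q,r=.022,depth=.015,back=0.,hx=.0095,hy=.019):
    """TCP target so finger corner touches bar of bolt m at angle q, contact radius r; back = clearance along the side normal"""
    if m in('blue','yellow'): sgn=-1
    else: sgn=1
    a=A[m]+np.pi+.75-q + (np.pi if sgn<0 else 0)
    d=np.array([np.cos(a),np.sin(a),0]); nn=np.array([-np.sin(a),np.cos(a),0])
    p=boltpos(C,F,A[m],0)+F@(r*d+(.006+back)*nn+np.array([0,0,.046]))
    cy=-hy if m in('blue','orange') else hy
    t=p-(hx*vx+cy*vy)
    t[2]=p[2]-depth+.014
    return t,np.degrees(a)%360
def delta(target,o):
    psi=o['tool_rot'][2]; p=np.array(o['tool_pos'])
    tx=np.array([np.cos(psi),np.sin(psi),0]);ty=np.array([np.sin(psi),-np.cos(psi),0])
    d=(np.array(target)-p)*1000
    return np.round([d@tx,d@ty,-d[2]],1)
E
python3 - <<'E'
from plan import *
from cell import telemetry
o=telemetry.observe()
print('psi target',PSI,'turn',PSI-o['tool_rot'][2], F.round(3))
for m in NM:
    print(m,boltpos(C,F,A[m]).round(4),QS[m])
    for q in(0,.1,.75,1.4): t,a=tooltarget(m,q); print('  ',q,t.round(4),a.round(0))
t,a=tooltarget('blue',-.1,back=.012); print(t, delta(t,o))
E
```

```text
psi target 1.6711313688932001 turn -1.1636645092160072 [[ 0.085  0.995 -0.053]
 [-0.844  0.1    0.527]
 [ 0.53   0.     0.848]]
blue [ 0.6095 -0.0405  0.2445] 0.11098630820754361
   0 [ 0.6472 -0.0137  0.2493] 96.0
   0.1 [ 0.6481 -0.0154  0.2504] 90.0
   0.75 [ 0.6486 -0.0278  0.2581] 53.0
   1.4 [ 0.6402 -0.0381  0.264 ] 16.0
orange [0.4739 0.0277 0.1936] 0.1290504377718174
   0 [0.5117 0.0545 0.1984] 96.0
   0.1 [0.5126 0.0527 0.1995] 90.0
   0.75 [0.513  0.0404 0.2073] 53.0
   1.4 [0.5046 0.0301 0.2131] 16.0
yellow [0.584  0.0524 0.1851] 0.0006895887353181307
   0 [0.5534 0.0834 0.1831] 186.0
   0.1 [0.5555 0.0842 0.1827] 180.0
   0.75 [0.5701 0.085  0.1831] 143.0
   1.4 [0.5819 0.0782 0.1881] 106.0
green [ 0.4994 -0.0652  0.253 ] 0.16642960260377954
   0 [ 0.4688 -0.0343  0.2509] 186.0
   0.1 [ 0.4709 -0.0334  0.2505] 180.0
   0.75 [ 0.4854 -0.0326  0.2509] 143.0
   1.4 [ 0.4973 -0.0395  0.2559] 106.0
[ 0.64263434 -0.00235213  0.24193158] [-613.4 -333.2   -1.2]
```

Emit:
servo_tool(targets="0 0 -45 -0.17; 0 0 -45 -0.17; 0 0 -20 -0.17; 0 0 0 -0.17; 0 0 0 -0.17; 0 0 0 -0.17; 0 0 0 -0.14", hand=0, squeeze=10)

```text
time: 2.28
tool_pos: [0.1584, 0.5003, 0.3545]
tool_rot: [3.141, 0.0, -2.251]
contact_force: [0.1, -0.6, 0.8]
opening: 0.0264
```

```bash
cat > where.py <<'E'
from plan import *
from cell import telemetry
def st():
    o=telemetry.observe(); print('t',round(float(o['time']),2),'pos',np.round(o['tool_pos'],4),'rot',np.round(o['tool_rot'],3),'F',np.round(o['contact_force'],1),'op',round(float(o['opening']),4)); return o
E
python3 - <<'E'
from where import *
o=st()
t,a=tooltarget('blue',-.1,back=.012); t[2]=.32; print(delta(t,o), 'turn',PSI-o['tool_rot'][2])
E
```

```text
t 2.27 pos [0.1584 0.5003 0.3545] rot [ 3.141  0.    -2.251] F [ 0.1 -0.6  0.8] op 0.0264
[  86.5 -692.6   34.5] turn 3.9218563636207326
```

```bash
cat >> where.py <<'E'
def path(target,turn,n,o=None):
    """rows to go straight to target in n rows, with psi turning 'turn' in all (tool yaw=-turn)"""
    o=o or telemetry.observe(); p=np.array(o['tool_pos']);psi=o['tool_rot'][2]; d=(np.array(target)-p)/n*1000; rows=[]
    for i in range(n):
        tx=np.array([np.cos(psi),np.sin(psi),0]);ty=np.array([np.sin(psi),-np.cos(psi),0])
        rows.append(f'{d@tx:.0f} {d@ty:.0f} {-d[2]:.0f} {-turn/n:.2f}'); psi+=turn/n
    print('; '.join(rows))
E
python3 - <<'E'
from where import *
o=st()
t,a=tooltarget('blue',-.1,back=.012); t[2]=.34
path(t,1.671-(2*np.pi-2.251),14)
E
```

```text
t 2.27 pos [0.1584 0.5003 0.3545] rot [ 3.141  0.    -2.251] F [ 0.1 -0.6  0.8] op 0.0264
6 -49 1 0.17; -2 -50 1 0.17; -11 -49 1 0.17; -19 -46 1 0.17; -26 -42 1 0.17; -33 -38 1 0.17; -39 -31 1 0.17; -43 -25 1 0.17; -47 -17 1 0.17; -49 -9 1 0.17; -50 -0 1 0.17; -49 8 1 0.17; -47 16 1 0.17; -44 24 1 0.17
```

Emit:
servo_tool(targets="6 -49 1 0.17; -2 -50 1 0.17; -11 -49 1 0.17; -19 -46 1 0.17; -26 -42 1 0.17; -33 -38 1 0.17; -39 -31 1 0.17; -43 -25 1 0.17; -47 -17 1 0.17; -49 -9 1 0.17; -50 0 1 0.17; -49 8 1 0.17; -47 16 1 0.17; -44 24 1 0.17")

```text
time: 4.03
tool_pos: [0.6351, -0.0346, 0.3403]
tool_rot: [3.138, -0.003, 1.582]
contact_force: [1.5, 0.1, 0.2]
opening: 0.0007
```

Run:
```python
from where import *
o=st()
t,a=tooltarget('blue',-.1,back=.012); t[2]=.32; print(delta(t,o), 'turn',o['tool_rot'][2]-PSI)
```

```text
t 4.03 pos [ 0.6351 -0.0346  0.3403] rot [ 3.138e+00 -3.000e-03  1.582e+00] F [1.5 0.1 0.2] op 0.0007
[32.2  7.9 20.3] turn -0.08873399722186526
```

Emit:
servo_tool(targets="32 8 20 -0.09; 0 0 0 0")

```text
time: 4.28
tool_pos: [0.6448, -0.0064, 0.3175]
tool_rot: [3.14, -0.003, 1.666]
contact_force: [0.6, -0.3, 0.5]
opening: 0.0004
```

```bash
cat >> where.py <<'E'
from cell import cams
def shots(tag,mark=True,Z=5):
    P={}
    o=telemetry.observe(); p=np.array(o['tool_pos']);psi=o['tool_rot'][2]
    tx=np.array([np.cos(psi),np.sin(psi),0]);ty=np.array([np.sin(psi),-np.cos(psi),0])
    for n in('top','side'):
        P[n]=cams.read_camera(n)
    pickle.dump(P,open(tag+'.pkl','wb'))
    for n in P:
        x0b,y0b,w,h=BOX[n]; x0b-=20;y0b-=20;w+=40;h+=20
        big=cv2.resize(P[n]['color'][y0b:y0b+h,x0b:x0b+w,::-1],None,fx=Z,fy=Z,interpolation=cv2.INTER_CUBIC)
        big=np.clip(big*1.5,0,255).astype(np.uint8)
        if mark:
          pts=np.array([p+sx*.0095*tx+sy*.019*ty-np.array([0,0,.014]) for sx,sy in((-1,-1),(-1,1),(1,1),(1,-1))])
          for off,col in(((0,0),(255,255,0)),(OF[n],(0,255,0))):
            uv=((proj(P[n],pts,off)-[x0b,y0b]+.5)*Z-.5); cv2.polylines(big,[np.round(uv).astype(np.int32)],True,col,1)
        cv2.imwrite(f'pics/{tag}_{n}.png',big)
    return P
E
python3 - <<'E'
from where import *
o=st()
t,a=tooltarget('blue',-.1,back=.012); print(delta(t,o), 'turn',o['tool_rot'][2]-PSI)
shots('c')
E
```

```text
t 4.28 pos [ 0.6448 -0.0064  0.3175] rot [ 3.140e+00 -3.000e-03  1.666e+00] F [ 0.6 -0.3  0.5] op 0.0004
[ 4.3 -1.8 75.5] turn -0.00464670275430179
```

View pics/c_top.png

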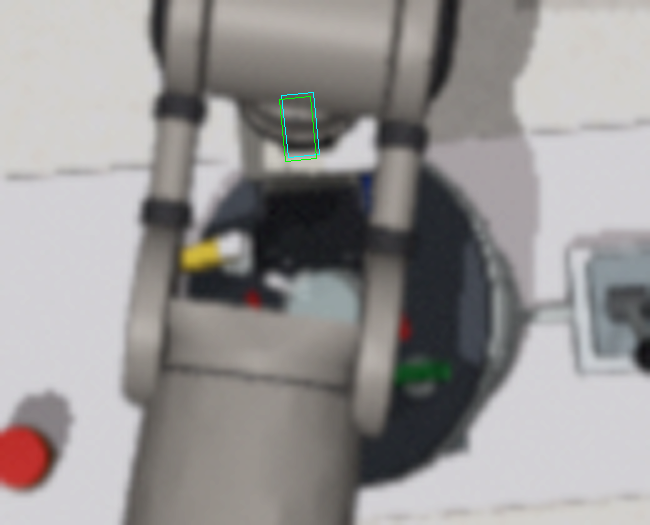

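View pics/c_side.png

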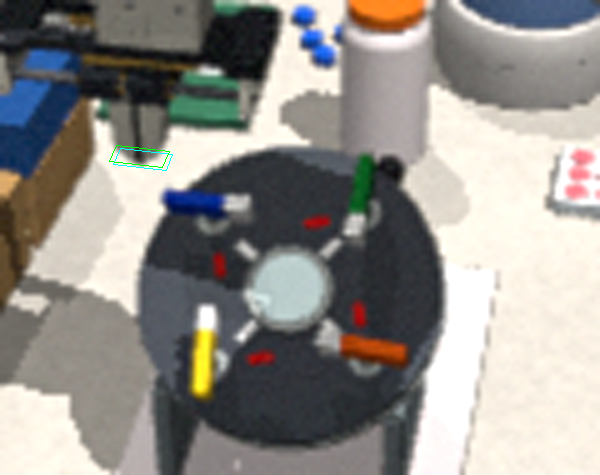

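Run:
```python
import pickle,cv2,numpy as np
P=pickle.load(open('c.pkl','rb'));a=P['side']['color'][125:180,185:245,::-1]
cv2.imwrite('pics/c_z.png',cv2.resize(np.clip(a*1.6,0,255).astype(np.uint8),None,fx=10,fy=10,interpolation=cv2.INTER_CUBIC))
```

```text
(no output)
```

View pics/c_z.png

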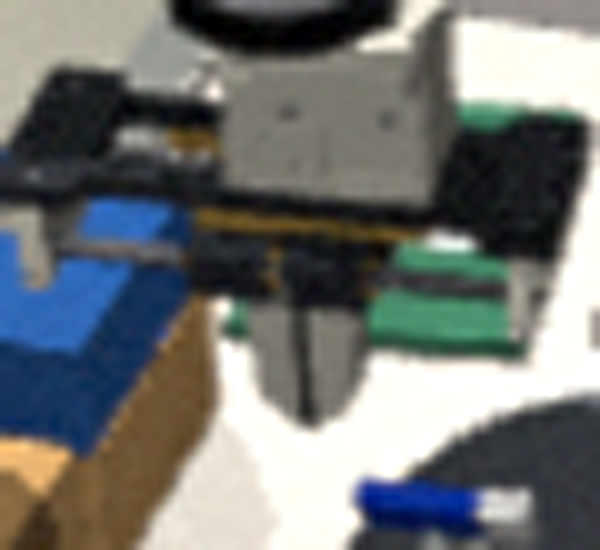

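Run:
```python
from where import *
P=pickle.load(open('c.pkl','rb')); p=np.array([.6448,-.0064,.3175-.014])
print(proj(P['side'],p),proj(P['side'],p,OF['side']),OF)
```

```text
[[216.15808845 166.38920938]] [[215.40123053 165.83432322]] {'top': array([-0.58738928,  0.71741808]), 'side': array([-0.75685792, -0.55488616])}
```

```bash
sed -i 's/hy=.019/hy=.0125/' plan.py
cat >> where.py <<'E'
def arc(m,qs,o=None,back=0.,r=.022,head=None,depth=.015):
    """rows from the present pose through the targets for angles qs"""
    o=o or telemetry.observe(); p=np.array(o['tool_pos']);psi=o['tool_rot'][2]
    tx=np.array([np.cos(psi),np.sin(psi),0]);ty=np.array([np.sin(psi),-np.cos(psi),0]); rows=[]
    pts=list(head or [])+[tooltarget(m,q,back=back,r=r,depth=depth)[0] for q in qs]
    for t in pts:
        d=(t-p)*1000; p=t; rows.append(f'{d@tx:.1f} {d@ty:.1f} {-d[2]:.1f} 0')
    print('; '.join(rows))
E
python3 - <<'E'
from where import *
o=st()
t,a=tooltarget('blue',-.1,back=.012); print(t,delta(t,o), 'turn',o['tool_rot'][2]-PSI)
t2=t.copy();t2[2]+=.03
arc('blue',[0,.1,.2,.3,.4,.5,.6],head=[t2,t])
E
```

```text
t 4.38 pos [ 0.6449 -0.008   0.3197] rot [ 3.137 -0.     1.664] F [-0.8 -0.7  0.3] op 0.0006
[ 0.63616703 -0.00300321  0.24193158] [ 5.8 -8.3 77.8] turn -0.0068899596188909396
5.8 -8.3 47.8 0; 0.0 0.0 30.0 0; -11.7 3.5 -7.3 0; -1.8 0.7 -1.1 0; -1.9 0.5 -1.2 0; -1.9 0.3 -1.2 0; -1.9 0.1 -1.2 0; -1.9 -0.2 -1.2 0; -1.9 -0.4 -1.2 0
```

Emit:
servo_tool(targets="6 -8 48 0; 0 0 28 0; 0 0 0 0")

```text
time: 4.75
tool_pos: [0.6371, -0.0036, 0.2458]
tool_rot: [3.13, 0.002, 1.663]
contact_force: [0.4, 0.1, 1.0]
opening: 0.0005
```

Run:
```python
from where import *
o=st()
t,a=tooltarget('blue',-.1,back=.012); print(t,delta(t,o), 'turn',o['tool_rot'][2]-PSI)
arc('blue',[0,.1,.2,.3,.4,.5,.6])
shots('d')
```

```text
t 4.75 pos [ 0.6371 -0.0036  0.2458] rot [3.130e+00 2.000e-03 1.663e+00] F [0.4 0.1 1. ] op 0.0005
[ 0.63616703 -0.00300321  0.24193158] [ 0.7 -0.9  3.9] turn -0.008541325938296263
-11.0 2.6 -3.4 0; -1.8 0.7 -1.1 0; -1.9 0.5 -1.2 0; -1.9 0.3 -1.2 0; -1.9 0.1 -1.2 0; -1.9 -0.2 -1.2 0; -1.9 -0.4 -1.2 0
```

View pics/d_side.png

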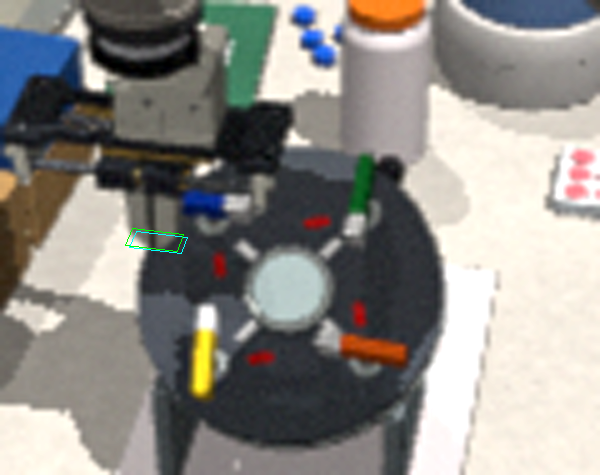

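Emit:
servo_tool(targets="-6 2 2 0; -5 1 -1 0; -2 1 -1 0; -2 0 -1 0; 0 0 0 0")

```text
time: 5.48
tool_pos: [0.6444, -0.017, 0.2523]
tool_rot: [3.123, -0.002, 1.663]
contact_force: [-0.1, 1.3, -1.8]
opening: 0.0008
```

```bash
cat >> where.py <<'E'
def qest(m,o,hx=.0095,hy=.0125,depth=None):
    """bolt angle implied by the finger corner touching the bar's top edge"""
    from scipy.optimize import brentq
    cy=-hy if m in('blue','orange') else hy
    p=np.array(o['tool_pos'])+hx*vx+cy*vy
    # find height where vertical line through the corner meets plane h=.046
    b=boltpos(C,F,A[m],0); n=F[:,2]
    z=((.046-(np.array([p[0],p[1],0])-b)@n)/n[2]); l=F.T@(np.array([p[0],p[1],z])-b)
    rho=np.hypot(l[0],l[1]); th=np.arctan2(l[1],l[0])-np.arcsin(.006/rho)
    a0=A[m]+np.pi+.75+(np.pi if m in('blue','yellow') else 0)
    q=(a0-th+np.pi)%(2*np.pi)-np.pi
    print('qest',m,round(q,3),'r',round(np.sqrt(rho**2-.006**2)*1000,1),'depth',round((z-(o['tool_pos'][2]-.014))*1000,1)); return q
E
python3 - <<'E'
from where import *
o=st(); qest('blue',o)
shots('e')
arc('blue',[.2,.3,.4,.5,.6])
E
```

```text
t 5.47 pos [ 0.6444 -0.017   0.2523] rot [ 3.123e+00 -2.000e-03  1.663e+00] F [-0.1  1.3 -1.8] op 0.0008
qest blue 0.159 r 24.4 depth 13.9
-0.5 -2.2 0.7 0; -1.9 0.3 -1.2 0; -1.9 0.1 -1.2 0; -1.9 -0.2 -1.2 0; -1.9 -0.4 -1.2 0
```

View pics/e_side.png

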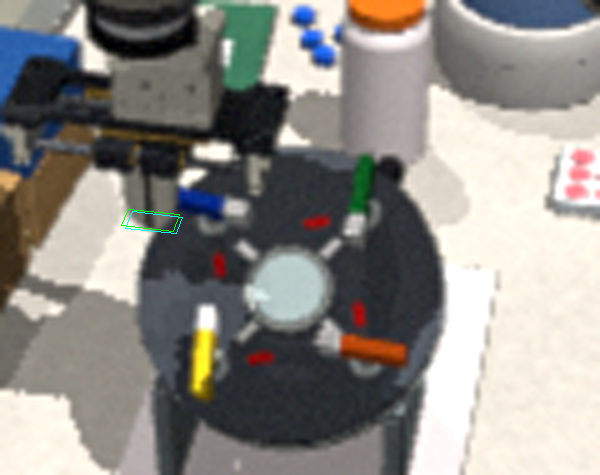

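Emit:
servo_tool(targets="-2 0 -1 0; -2 0 -1 0; -2 0 -1 0; -2 0 -1 0; -2 0 -1 0; 0 0 0 0")

```text
time: 6.32
tool_pos: [0.6451, -0.0227, 0.2559]
tool_rot: [3.125, -0.01, 1.666]
contact_force: [-0.8, 2.4, -1.1]
opening: 0.0005
```

```bash
cat >> where.py <<'E'
def vis(P,names,o=None,cams_=('side',)):
    Pn={n:P[n] for n in cams_}
    for m in names:
        best=[]
        O=obs(Pn); 
        for n in cams_:
            x0b,y0b,w,h=BOX[n]
            def cost(v,sig=.7):
                q,dx,dy=v
                R=hullmask(P[n],barpts(C,F,A[m],q,-.032,WS),x0b,y0b,w,h,OF[n]+np.array([dx,dy]))
                return ((cv2.GaussianBlur(R,(0,0),sig)-cv2.GaussianBlur(O[n,m],(0,0),sig))**2).sum()+.5*(dx*dx+dy*dy)
            from scipy.optimize import minimize
            qs=np.linspace(-.1,1.5,33); q0=qs[np.argmin([cost((q,0,0)) for q in qs])]
            r=minimize(cost,[q0,0,0],method='Nelder-Mead',options=dict(initial_simplex=[[q0,0,0],[q0+.08,0,0],[q0,.4,0],[q0,0,.4]]))
            best.append((n,np.round(r.x,3),round(r.fun,2)))
        print('vis',m,best)
E
python3 - <<'E'
from where import *
P=pickle.load(open('c.pkl','rb')); vis(P,NM)
o=st(); qest('blue',o)
P=shots('f'); vis(P,['blue'])
arc('blue',[.5,.6,.7,.75])
E
```

```text
vis blue [('side', array([0.179, 0.372, 0.078]), np.float64(11.66))]
vis orange [('side', array([ 0.192, -0.458, -0.122]), np.float64(2.58))]
vis yellow [('side', array([ 0.043,  0.154, -0.295]), np.float64(0.42))]
vis green [('side', array([-0.111,  0.27 , -0.139]), np.float64(45.63))]
t 6.33 pos [ 0.6451 -0.0227  0.2559] rot [ 3.125 -0.01   1.666] F [-0.8  2.4 -1.1] op 0.0005
qest blue 0.434 r 24.1 depth 13.8
vis blue [('side', array([0.737, 0.114, 0.392]), np.float64(12.51))]
-0.6 -2.1 0.7 0; -1.9 -0.4 -1.2 0; -1.9 -0.6 -1.2 0; -0.9 -0.4 -0.6 0
```

View pics/f_side.png

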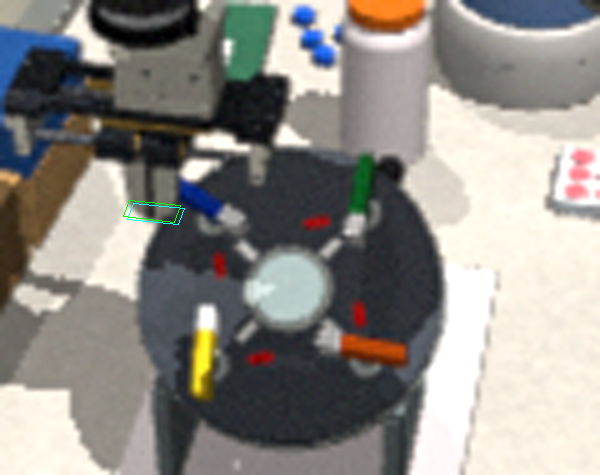

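Emit:
servo_tool(targets="-2 -0.5 -1 0; -2 -0.5 -1 0; -2 -0.5 -1 0; -1 -0.5 -0.5 0; 0 0 0 0; 5 4 0 0")

```text
time: 7.18
tool_pos: [0.648, -0.023, 0.2597]
tool_rot: [3.122, -0.012, 1.667]
contact_force: [0.4, -0.4, 0.8]
opening: 0.0003
```

```bash
python3 - <<'E'
s=open('where.py').read()
s=s.replace("            x0b,y0b,w,h=BOX[n]\n            def cost","            x0b,y0b,w,h=BOX[n]\n            ctr=proj(P[n],boltpos(C,F,A[m],33),OF[n])[0]; yy,xx=np.mgrid[y0b:y0b+h,x0b:x0b+w]; near=np.hypot(xx-ctr[0],yy-ctr[1])<(14 if n=='side' else 13)\n            O[n,m]=O[n,m]*near\n            def cost")
open('where.py','w').write(s)
E
python3 - <<'E'
from where import *
for k in 'bc': 
    P=pickle.load(open(k+'.pkl','rb')); vis(P,NM)
o=st(); qest('blue',o)
P=shots('g'); vis(P,['blue'])
E
```

```text
vis blue [('side', array([ 0.135,  0.391, -0.075]), np.float64(8.75))]
vis orange [('side', array([ 0.175, -0.154, -0.04 ]), np.float64(2.65))]
vis yellow [('side', array([ 0.024,  0.13 , -0.262]), np.float64(0.55))]
vis green [('side', array([ 0.114,  0.019, -0.063]), np.float64(4.46))]
vis blue [('side', array([0.179, 0.372, 0.078]), np.float64(11.66))]
vis orange [('side', array([ 0.192, -0.458, -0.122]), np.float64(2.58))]
vis yellow [('side', array([ 0.043,  0.154, -0.295]), np.float64(0.42))]
vis green [('side', array([-0.111,  0.27 , -0.139]), np.float64(17.1))]
t 7.17 pos [ 0.648  -0.023   0.2597] rot [ 3.122 -0.012  1.667] F [ 0.4 -0.4  0.8] op 0.0003
qest blue 0.425 r 27.1 depth 10.4
vis blue [('side', array([ 0.832, -0.042,  0.071]), np.float64(5.32))]
```

View pics/g_side.png

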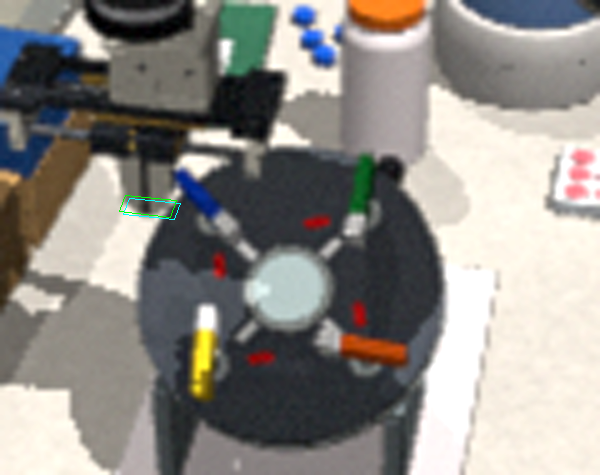

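```bash
cat >> where.py <<'E'
def zoomq(P,m,qs,tag,n='side',Z=12,off=None):
    off=OF[n] if off is None else off
    ctr=proj(P[n],boltpos(C,F,A[m],20),off)[0].astype(int); x0b,y0b=ctr-22; w=h=45
    base=cv2.resize(P[n]['color'][y0b:y0b+h,x0b:x0b+w,::-1],None,fx=Z,fy=Z,interpolation=cv2.INTER_CUBIC); base=np.clip(base*1.4,0,255).astype(np.uint8)
    cols=[(0,255,255),(255,0,255),(0,255,0)]
    for q,cc in zip(qs,cols):
        pts=barpts(C,F,A[m],q,-.032,.032); hu=cv2.convexHull(proj(P[n],pts,off).astype(np.float32)).reshape(-1,2)
        cv2.polylines(base,[np.round((hu-[x0b,y0b]+.5)*Z-.5).astype(np.int32)],True,cc,1)
    b=boltpos(C,F,A[m],0)
    for q,cc in((.75,(255,255,255)),(1.4,(0,0,255))):
        wx,_=wingdir(F,A[m],q); uv=(proj(P[n],[b,b+.05*wx],off)-[x0b,y0b]+.5)*Z-.5
        cv2.polylines(base,[np.round(uv).astype(np.int32)],False,cc,1)
    cv2.imwrite(f'pics/{tag}.png',base)
E
python3 - <<'E'
from where import *
P=pickle.load(open('g.pkl','rb')); zoomq(P,'blue',(.65,.75,.85),'g_zq')
E
```

```text
(no output)
```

View pics/g_zq.png

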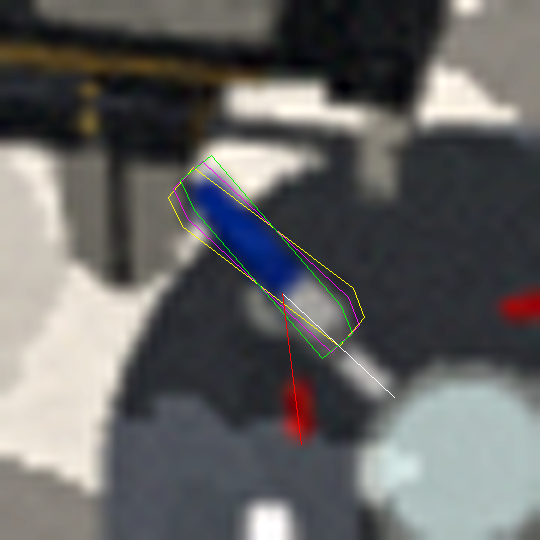

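Run:
```python
from where import *
o=st()
t,a=tooltarget('orange',-.1,back=.014); print(t)
t1=np.array(o['tool_pos'])+[0,.01,.05]; t2=t.copy(); t2[2]=.29; m=(t1+t2)/2; m1=t1*2/3+t2/3; m2=t1/3+t2*2/3
arc('orange',[],head=[t1,m1,m2,t2])
```

```text
t 7.28 pos [ 0.6483 -0.0223  0.2596] rot [ 3.122 -0.013  1.668] F [ 0.1  0.1 -0.6] op 0.0006
[0.50006148 0.06676169 0.19003788]
10.0 1.0 -50.0 0; 31.0 -46.6 6.5 0; 31.0 -46.6 6.5 0; 31.0 -46.6 6.5 0
```

Emit:
servo_tool(targets="10 1 -50 0; 31 -47 6 0; 31 -47 6 0; 31 -47 6 0; 0 0 0 0")

```text
time: 7.9
tool_pos: [0.4972, 0.0653, 0.2926]
tool_rot: [3.115, -0.007, 1.665]
contact_force: [1.0, -0.4, 0.0]
opening: 0.0004
```

Run:
```python
from where import *
o=st()
t,a=tooltarget('orange',-.1,back=.014); print(t,delta(t,o),o['tool_rot'][2]-PSI)
P=shots('h'); vis(P,['blue'],cams_=('top','side')); vis(P,['orange'])
zoomq(P,'blue',(.65,.75,.85),'h_zqt','top'); zoomq(P,'blue',(.65,.75,.85),'h_zqs','side')
a=cv2.imread('pics/h_zqt.png');b=cv2.imread('pics/h_zqs.png');cv2.imwrite('pics/h_z.png',cv2.resize(np.hstack([a,b]),(800,400)))
```

```text
t 7.9 pos [0.4972 0.0653 0.2926] rot [ 3.115 -0.007  1.665] F [ 1.  -0.4  0. ] op 0.0004
[0.50006148 0.06676169 0.19003788] [  1.2   3.  102.6] -0.006013452019083543
vis blue [('top', array([ 0.795, -0.404,  1.091]), np.float64(21.53)), ('side', array([1.141, 0.138, 0.345]), np.float64(23.73))]
vis orange [('side', array([ 0.159,  0.004, -0.06 ]), np.float64(1.82))]
```

View pics/h_z.png

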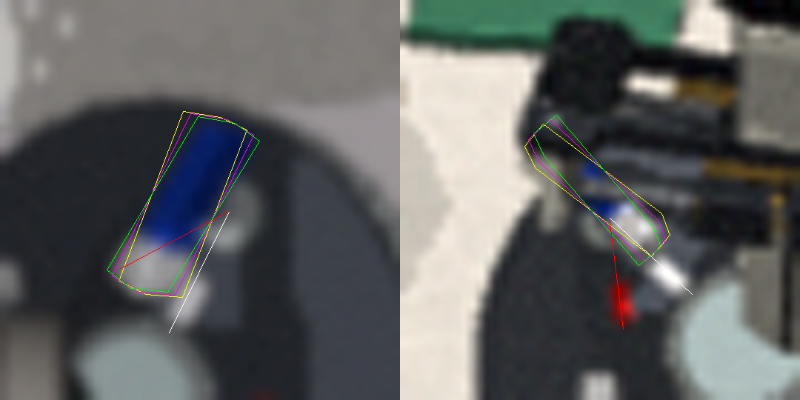

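View pics/h_side.png

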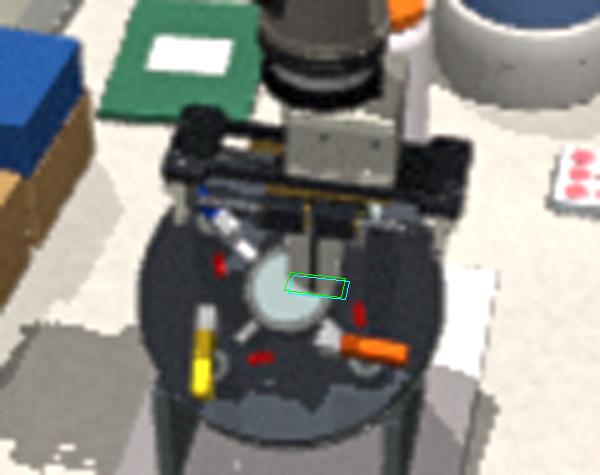

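Emit:
servo_tool(targets="1 3 52 0; 0 0 46 0; 0 0 2 0; 0 0 0 0")

```text
time: 8.5
tool_pos: [0.515, 0.0629, 0.1952]
tool_rot: [3.099, -0.003, 1.66]
contact_force: [0.4, 0.7, 0.3]
opening: 0.0006
```

Run:
```python
from where import *
o=st()
t,a=tooltarget('orange',-.1,back=.014); print(t,delta(t,o),o['tool_rot'][2]-PSI)
qest('orange',o)
arc('orange',[0,.1,.2,.3,.4,.5,.6,.7])
```

```text
t 8.5 pos [0.515  0.0629 0.1952] rot [ 3.099e+00 -3.000e-03  1.660e+00] F [0.4 0.7 0.3] op 0.0006
[0.50006148 0.06676169 0.19003788] [  5.2 -14.6   5.1] -0.010717410029441377
qest orange -0.237 r 36.1 depth 13.2
-8.2 -10.6 -3.2 0; -1.8 0.7 -1.1 0; -1.9 0.5 -1.2 0; -1.9 0.3 -1.2 0; -1.9 0.1 -1.2 0; -1.9 -0.2 -1.2 0; -1.9 -0.4 -1.2 0; -1.9 -0.6 -1.2 0
```

Emit:
servo_tool(targets="-1 -8 0 0; -3 -5 0 0; -3 0 -1 0; -2 0 -1 0; 0 0 0 0")

```text
time: 9.12
tool_pos: [0.5041, 0.0524, 0.201]
tool_rot: [3.092, -0.004, 1.66]
contact_force: [0.1, 2.4, -2.5]
opening: 0.0001
```

Run:
```python
from where import *
o=st()
qest('orange',o)
arc('orange',[0,.1,.2,.3,.4,.5,.6,.7])
P=shots('i'); vis(P,['orange'])
```

```text
t 9.12 pos [0.5041 0.0524 0.201 ] rot [ 3.092 -0.004  1.66 ] F [ 0.1  2.4 -2.5] op 0.0001
qest orange 0.069 r 20.3 depth 13.2
1.3 1.2 2.6 0; -1.8 0.7 -1.1 0; -1.9 0.5 -1.2 0; -1.9 0.3 -1.2 0; -1.9 0.1 -1.2 0; -1.9 -0.2 -1.2 0; -1.9 -0.4 -1.2 0; -1.9 -0.6 -1.2 0
vis orange [('side', array([ 0.163, -0.353,  0.025]), np.float64(2.64))]
```

View pics/i_side.png

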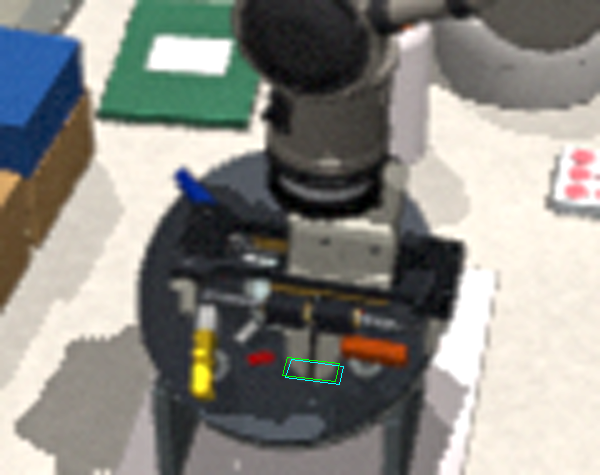

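Emit:
servo_tool(targets="-2 0.5 -1 0; -2 0.5 -1 0; -2 0.5 -1 0; -2 0 -1 0; -2 0 -1 0; -2 0 -1 0; 0 0 0 0")

```text
time: 10.1
tool_pos: [0.5053, 0.0477, 0.204]
tool_rot: [3.097, -0.018, 1.661]
contact_force: [1.4, 2.0, -0.9]
opening: 0.0005
```

Run:
```python
from where import *
o=st()
qest('orange',o)
arc('orange',[.5,.6,.7])
P=shots('j'); vis(P,['orange'])
```

```text
t 10.1 pos [0.5053 0.0477 0.204 ] rot [ 3.097 -0.018  1.661] F [ 1.4  2.  -0.9] op 0.0005
qest orange 0.347 r 19.9 depth 13.2
-3.4 1.9 -0.4 0; -1.9 -0.4 -1.2 0; -1.9 -0.6 -1.2 0
vis orange [('side', array([ 0.518, -0.427, -0.298]), np.float64(2.1))]
```

View pics/j_side.png

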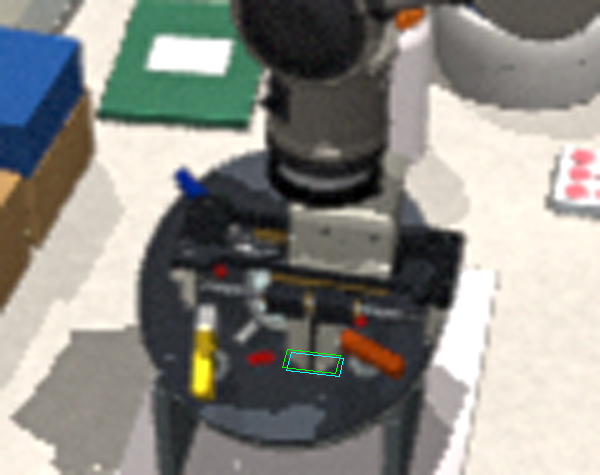

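Emit:
servo_tool(targets="-2 0 -1 0; -2 0 -1 0; -2 0 -1 0; 0 0 0 0")

```text
time: 10.7
tool_pos: [0.5054, 0.0446, 0.206]
tool_rot: [3.098, -0.024, 1.661]
contact_force: [0.6, 3.0, -1.6]
opening: 0.0003
```

Run:
```python
from where import *
o=st()
qest('orange',o)
P=shots('k'); vis(P,['orange'])
zoomq(P,'orange',(.55,.65,.75),'k_zq')
```

```text
t 10.7 pos [0.5054 0.0446 0.206 ] rot [ 3.098 -0.024  1.661] F [ 0.6  3.  -1.6] op 0.0003
qest orange 0.524 r 19.7 depth 13.2
vis orange [('side', array([ 0.71 , -0.413, -0.666]), np.float64(1.69))]
```

View pics/k_zq.png

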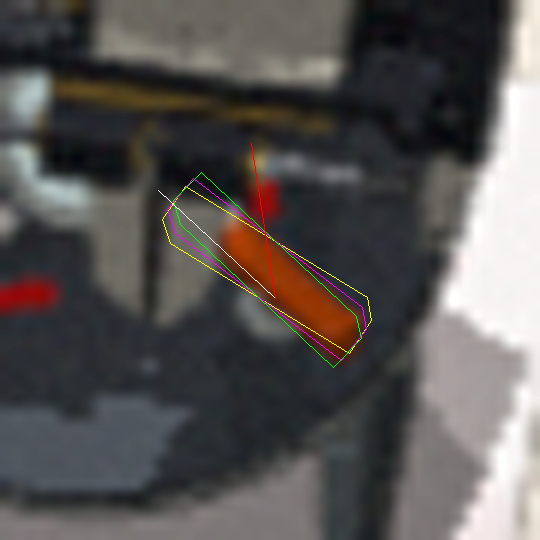

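Emit:
servo_tool(targets="-1.5 -0.3 -1 0; -1 -0.2 -0.5 0; 0 0 0 0; 5 4 -5 0; 10 0 -30 0")

```text
time: 11.42
tool_pos: [0.5057, 0.0563, 0.2419]
tool_rot: [3.102, -0.024, 1.66]
contact_force: [0.4, -0.1, -0.5]
opening: 0.0002
```

Run:
```python
from where import *
o=st()
P=shots('l'); vis(P,['orange','yellow'])
zoomq(P,'orange',(.65,.75,.85),'l_zq')
t,a=tooltarget('yellow',-.1,back=.014); print(t,delta(t,o))
```

```text
t 11.43 pos [0.5057 0.0563 0.2419] rot [ 3.102 -0.024  1.66 ] F [ 0.4 -0.1 -0.5] op 0.0002
vis orange [('side', array([ 0.779, -0.234, -0.394]), np.float64(0.58))]
vis yellow [('side', array([ 0.006,  0.082, -0.114]), np.float64(1.05))]
[0.54451749 0.07921719 0.18507651] [19.4 40.7 56.8]
```

View pics/l_zq.png

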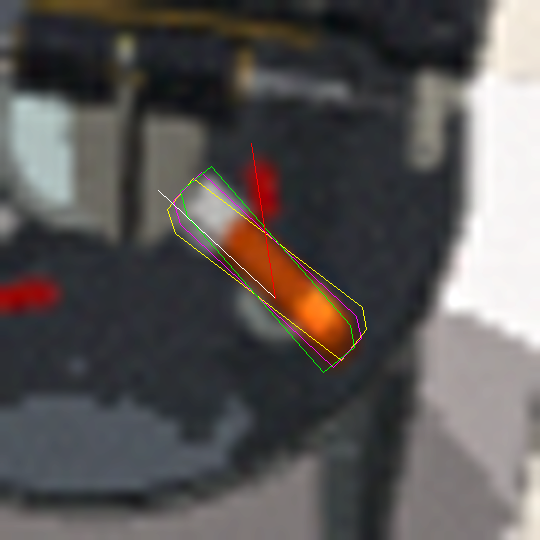

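View pics/l_top.png

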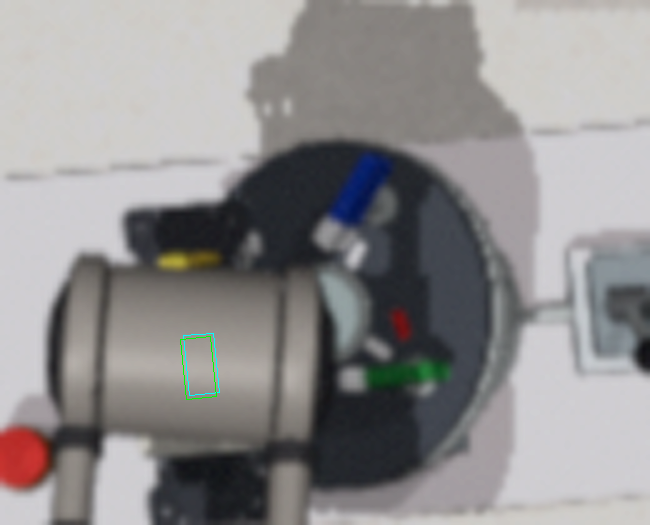

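Emit:
servo_tool(targets="10 20 0 0; 9 20 5 0; 0 0 20 0; 0 0 20 0; 0 0 12 0; 0 0 0 0")

```text
time: 12.28
tool_pos: [0.5512, 0.0787, 0.1904]
tool_rot: [3.09, -0.017, 1.661]
contact_force: [-0.1, -0.2, 0.7]
opening: 0.0006
```

Run:
```python
from where import *
o=st(); qest('yellow',o)
P=shots('m'); vis(P,['yellow','orange'])
t,a=tooltarget('yellow',-.1,back=.014); print(t,delta(t,o))
arc('yellow',[-.05,.1,.2,.3,.4,.5,.6,.7])
```

```text
t 12.28 pos [0.5512 0.0787 0.1904] rot [ 3.09  -0.017  1.661] F [-0.1 -0.2  0.7] op 0.0006
qest yellow -0.467 r 23.0 depth 10.4
vis yellow [('side', array([-0.11 , -0.695,  0.99 ]), np.float64(10.48))]
vis orange [('side', array([0.908, 1.028, 0.252]), np.float64(15.21))]
[0.54451749 0.07921719 0.18507651] [ 1.1 -6.6  5.4]
4.0 7.5 8.4 0; 1.0 3.2 0.6 0; 0.4 2.2 0.3 0; 0.3 2.3 0.1 0; 0.1 2.3 0.0 0; -0.1 2.3 -0.1 0; -0.3 2.2 -0.2 0; -0.5 2.2 -0.3 0
```

View pics/m_side.png

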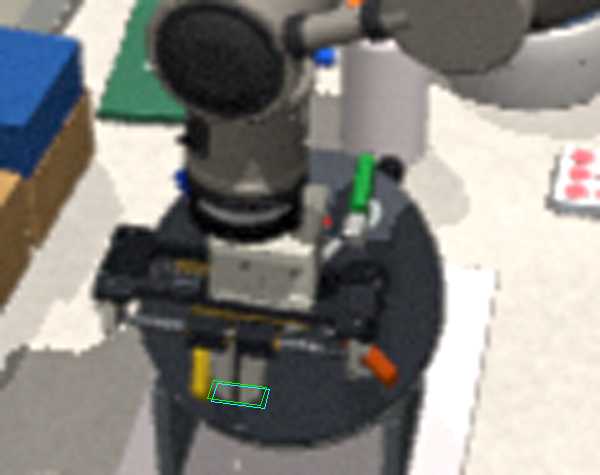

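Emit:
servo_tool(targets="2 1 5 0; 1 3 2 0; 0 3 0 0; 0 2 0 0; 0 2 0 0; 0 0 0 0")

```text
time: 13.12
tool_pos: [0.5607, 0.0832, 0.186]
tool_rot: [3.093, -0.017, 1.661]
contact_force: [-2.3, -0.9, 2.9]
opening: 0.0005
```

Run:
```python
from where import *
o=st(); qest('yellow',o)
P=shots('n'); vis(P,['yellow'])
arc('yellow',[.1,.2,.3,.4,.5,.6,.7])
```

```text
t 13.12 pos [0.5607 0.0832 0.186 ] rot [ 3.093 -0.017  1.661] F [-2.3 -0.9  2.9] op 0.0005
qest yellow 0.03 r 20.7 depth 12.6
vis yellow [('side', array([-0.434, -2.93 ,  1.981]), np.float64(31.47))]
1.5 1.2 3.4 0; 0.4 2.2 0.3 0; 0.3 2.3 0.1 0; 0.1 2.3 0.0 0; -0.1 2.3 -0.1 0; -0.3 2.2 -0.2 0; -0.5 2.2 -0.3 0
```

View pics/n_side.png

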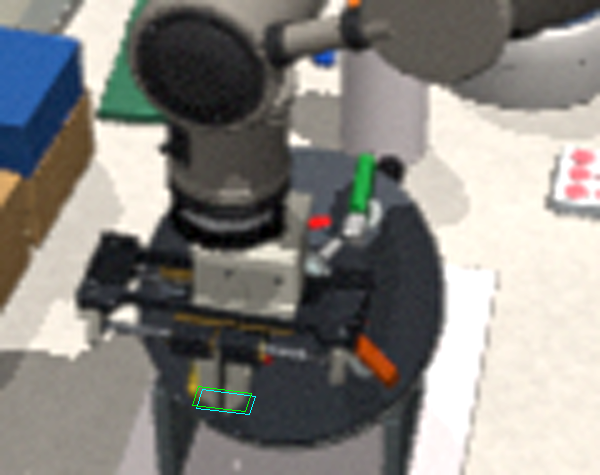

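Emit:
servo_tool(targets="0.5 2 0.5 0; 0.5 2 0 0; 0 2 0 0; 0 2 0 0; 0 2 0 0; 0 2 0 0; 0 2 0 0; 0 0 0 0")

```text
time: 14.22
tool_pos: [0.5683, 0.0854, 0.1856]
tool_rot: [3.11, -0.017, 1.661]
contact_force: [-3.6, -0.0, 2.5]
opening: 0.0006
```

Run:
```python
from where import *
o=st(); qest('yellow',o)
P=shots('p'); vis(P,['yellow'])
arc('yellow',[.5,.6,.7])
```

```text
t 14.22 pos [0.5683 0.0854 0.1856] rot [ 3.11  -0.017  1.661] F [-3.6 -0.   2.5] op 0.0006
qest yellow 0.392 r 21.0 depth 12.1
vis yellow [('side', array([ 0.468, -0.804,  0.339]), np.float64(43.58))]
0.7 2.6 3.3 0; -0.3 2.2 -0.2 0; -0.5 2.2 -0.3 0
```

View pics/p_side.png

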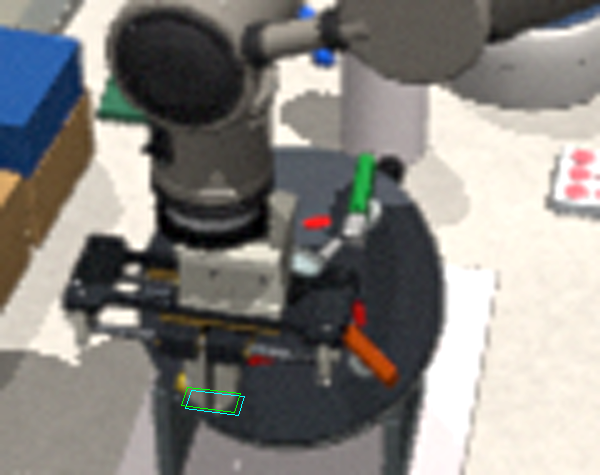

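Emit:
servo_tool(targets="0 2 0 0; 0 2 0 0; -0.3 2 0 0; -0.3 2 0 0; 0 0 0 0; 2 -12 0 0; 0 -20 0 0; 0 0 0 0")

```text
time: 15.32
tool_pos: [0.5413, 0.0853, 0.1849]
tool_rot: [3.113, -0.018, 1.662]
contact_force: [-0.2, -0.4, 0.8]
opening: 0.0004
```

Run:
```python
from where import *
o=st()
P=shots('q'); vis(P,['yellow','orange'])
zoomq(P,'yellow',(.55,.65,.75),'q_zq')
```

```text
t 15.32 pos [0.5413 0.0853 0.1849] rot [ 3.113 -0.018  1.662] F [-0.2 -0.4  0.8] op 0.0004
vis yellow [('side', array([ 0.591, -0.579,  0.748]), np.float64(21.8))]
vis orange [('side', array([ 0.982,  1.186, -0.606]), np.float64(24.83))]
```

View pics/q_side.png

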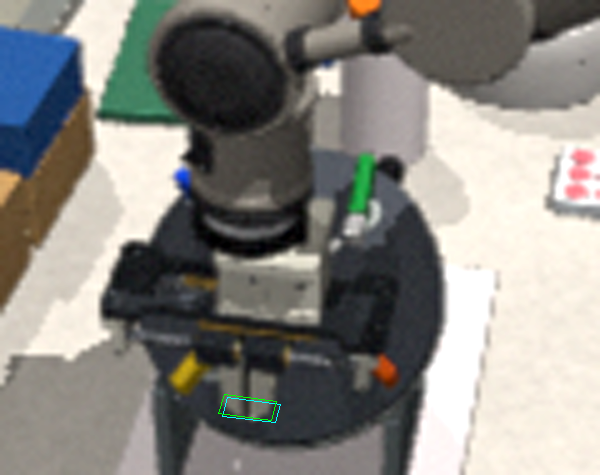

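View pics/q_zq.png

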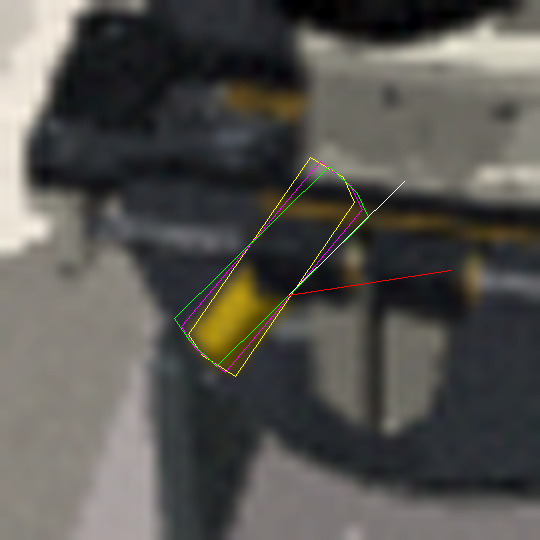

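Emit:
servo_tool(targets="5 -5 -30 0; 0 -5 -30 0; 0 0 0 0")

```text
time: 15.8
tool_pos: [0.5325, 0.0882, 0.2461]
tool_rot: [3.109, -0.018, 1.661]
contact_force: [-0.0, 0.1, -0.8]
opening: 0.0006
```

Run:
```python
from where import *
o=st()
P=shots('r'); vis(P,['yellow','orange'])
zoomq(P,'yellow',(.55,.65,.75),'r_zq')
```

```text
t 15.8 pos [0.5325 0.0882 0.2461] rot [ 3.109 -0.018  1.661] F [-0.   0.1 -0.8] op 0.0006
vis yellow [('side', array([ 0.618,  0.342, -0.184]), np.float64(2.55))]
vis orange [('side', array([ 0.821, -0.135, -0.392]), np.float64(0.86))]
```

View pics/r_zq.png

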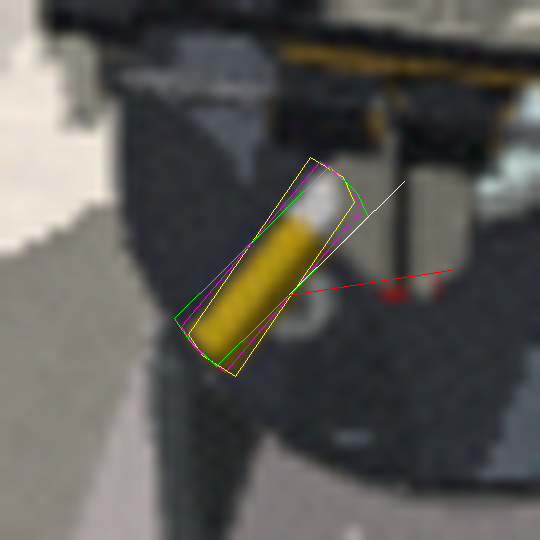

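Run:
```python
from where import *
o=st()
t,a=tooltarget('yellow',.55,back=.01,r=.021); tt=t.copy(); tt[2]+=.02; print(t)
arc('yellow',[.6,.7,.75],head=[tt,t],r=.021)
```

```text
t 15.9 pos [0.5312 0.0881 0.2435] rot [ 3.114 -0.019  1.661] F [ 0.2  0.1 -0.7] op 0.0006
[0.56235264 0.08817783 0.18062177]
-2.7 31.0 42.9 0; 0.0 0.0 20.0 0; -3.7 10.1 -2.4 0; -0.5 2.1 -0.3 0; -0.3 1.0 -0.2 0
```

Emit:
servo_tool(targets="-1 14 28 0; -1 8 25 0; 0 0 7 0; 0 0 0 0")

```text
time: 16.4
tool_pos: [0.5547, 0.0892, 0.1783]
tool_rot: [3.12, -0.019, 1.661]
contact_force: [-0.2, -0.1, 0.7]
opening: 0.0006
```

Run:
```python
from where import *
o=st(); qest('yellow',o)
arc('yellow',[.6,.7,.75],r=.021)
```

```text
t 16.4 pos [0.5547 0.0892 0.1783] rot [ 3.12  -0.019  1.661] F [-0.2 -0.1  0.7] op 0.0006
qest yellow -0.132 r 30.3 depth 16.2
-5.4 17.7 -4.7 0; -0.5 2.1 -0.3 0; -0.3 1.0 -0.2 0
```

Emit:
servo_tool(targets="-4 9 -3 0; -2 5 -2 0; 0 3 0 0; 0 2 0 0; 0 0 0 0")

```text
time: 17.02
tool_pos: [0.5726, 0.0854, 0.1862]
tool_rot: [3.125, -0.021, 1.661]
contact_force: [-2.4, 0.7, -0.9]
opening: 0.0002
```

Run:
```python
from where import *
o=st(); qest('yellow',o)
arc('yellow',[.6,.7,.75],r=.021)
```

```text
t 17.02 pos [0.5726 0.0854 0.1862] rot [ 3.125 -0.021  1.661] F [-2.4  0.7 -0.9] op 0.0002
qest yellow 0.59 r 21.0 depth 11.8
-0.1 0.2 3.2 0; -0.5 2.1 -0.3 0; -0.3 1.0 -0.2 0
```

Emit:
servo_tool(targets="-0.5 2 0 0; -0.5 2 0 0; -0.5 1.5 0 0; 0 0 0 0")

```text
time: 17.52
tool_pos: [0.5753, 0.0855, 0.1867]
tool_rot: [3.132, -0.023, 1.661]
contact_force: [-3.9, 1.0, 0.9]
opening: 0.0004
```

Run:
```python
from where import *
o=st(); qest('yellow',o)
```

```text
t 17.52 pos [0.5753 0.0855 0.1867] rot [ 3.132 -0.023  1.661] F [-3.9  1.   0.9] op 0.0004
qest yellow 0.706 r 21.5 depth 11.4
```

Slight further nudge, then back off and up to look.

Emit:
servo_tool(targets="-0.3 1 0 0; 0 0 0 0; 2 -12 0 0; 0 -20 -20 0; 0 -10 -50 0; 0 0 0 0")

```text
time: 18.27
tool_pos: [0.533, 0.0812, 0.2588]
tool_rot: [3.126, -0.022, 1.661]
contact_force: [1.6, 0.1, -0.5]
opening: 0.0006
```

Run:
```python
from where import *
o=st()
P=shots('s'); vis(P,['yellow','orange','green'])
zoomq(P,'yellow',(.65,.75,.85),'s_zq')
```

```text
t 18.27 pos [0.533  0.0812 0.2588] rot [ 3.126 -0.022  1.661] F [ 1.6  0.1 -0.5] op 0.0006
vis yellow [('side', array([ 0.736,  0.576, -0.289]), np.float64(3.38))]
vis orange [('side', array([ 0.811, -0.255, -0.548]), np.float64(0.71))]
vis green [('side', array([ 0.009,  0.451, -0.336]), np.float64(14.05))]
```

View pics/s_zq.png

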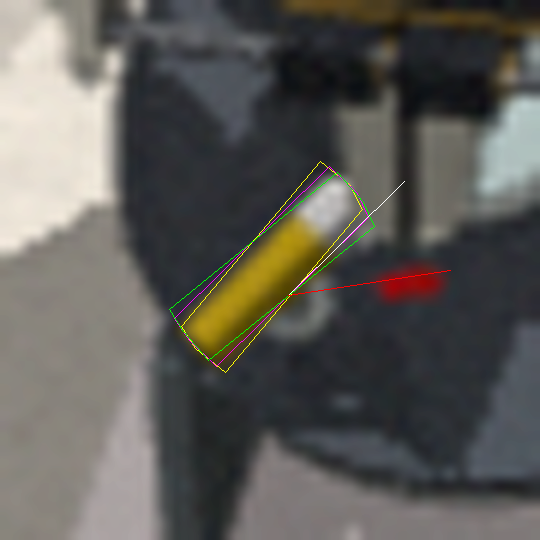

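View pics/s_top.png

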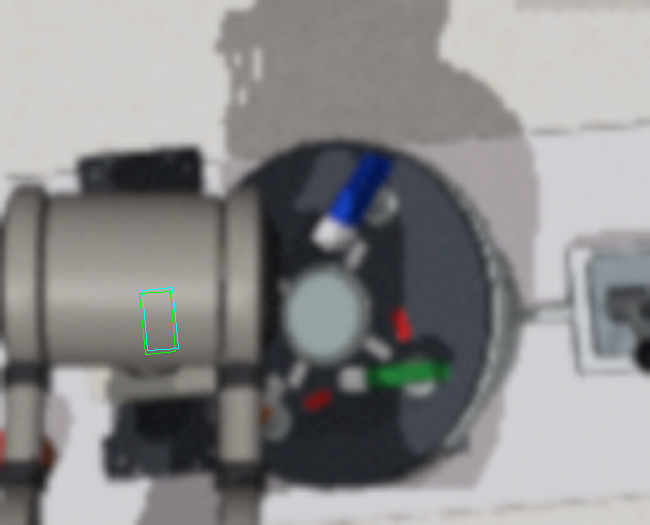

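Run:
```python
from where import *
o=st()
t,a=tooltarget('green',-.1,back=.016); print(t)
h=t+[-.005,0,.045]; p=np.array(o['tool_pos']); m1=p*2/3+h/3+[0,0,.02]; m2=p/3+h*2/3+[0,0,.01]
arc('green',[],head=[m1,m2,h,t])
```

```text
t 18.38 pos [0.5315 0.0812 0.2549] rot [ 3.134 -0.022  1.661] F [-0.2 -0.1 -0.5] op 0.0008
[ 0.45799232 -0.0389614   0.25313558]
-37.5 -29.7 -34.4 0; -37.5 -29.7 -4.4 0; -37.5 -29.7 -4.4 0; -0.4 5.0 45.0 0
```

Emit:
servo_tool(targets="-25 -20 -25 0; -25 -20 -15 0; -25 -20 -3 0; -25 -20 0 0; -13 -10 0 0; 0 0 0 0")

```text
time: 19.12
tool_pos: [0.4488, -0.0436, 0.2888]
tool_rot: [-3.14, -0.024, 1.661]
contact_force: [0.3, 0.1, 0.3]
opening: 0.0004
```

Run:
```python
from where import *
o=st()
t,a=tooltarget('green',-.1,back=.016); print(t,delta(t,o))
P=shots('t'); vis(P,['yellow','orange','green']); qest('green',o)
```

```text
t 19.12 pos [ 0.4488 -0.0436  0.2888] rot [-3.14  -0.024  1.661] F [0.3 0.1 0.3] op 0.0004
[ 0.45799232 -0.0389614   0.25313558] [ 3.8  9.6 35.7]
vis yellow [('side', array([ 0.742,  0.671, -0.122]), np.float64(1.79))]
vis orange [('side', array([ 0.793, -0.21 , -0.485]), np.float64(0.49))]
vis green [('side', array([-0.13 ,  0.438, -0.034]), np.float64(17.93))]
qest green -0.965 r 37.4 depth -18.3
```

View pics/t_side.png

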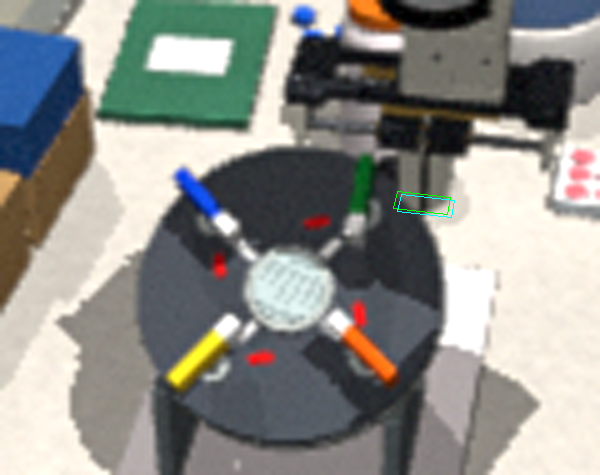

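Emit:
servo_tool(targets="4 3 15 0; 0 2 15 0; 0 0 5 0; 0 0 0 0")

```text
time: 19.73
tool_pos: [0.456, -0.0346, 0.2528]
tool_rot: [3.141, -0.025, 1.666]
contact_force: [0.1, 0.6, -0.5]
opening: 0.0003
```

Run:
```python
from where import *
P=pickle.load(open('t.pkl','rb')); vis(P,['blue'])
o=st();qest('green',o)
t,a=tooltarget('green',-.1,back=.016); print(t,delta(t,o))
arc('green',[0.1,.2,.3,.4,.5,.6])
P=shots('u'); vis(P,['green'])
```

```text
vis blue [('side', array([ 0.83 , -0.015,  0.077]), np.float64(3.33))]
t 19.73 pos [ 0.456  -0.0346  0.2528] rot [ 3.141 -0.025  1.666] F [ 0.1  0.6 -0.5] op 0.0003
qest green -0.611 r 35.0 depth 12.4
[ 0.45799232 -0.0389614   0.25313558] [-4.6  1.5 -0.3]
-0.3 21.4 2.3 0; 0.4 2.2 0.3 0; 0.2 2.3 0.1 0; 0.1 2.3 0.0 0; -0.1 2.3 -0.1 0; -0.3 2.2 -0.2 0
vis green [('side', array([-0.204, -0.309,  0.217]), np.float64(23.87))]
```

View pics/u_side.png

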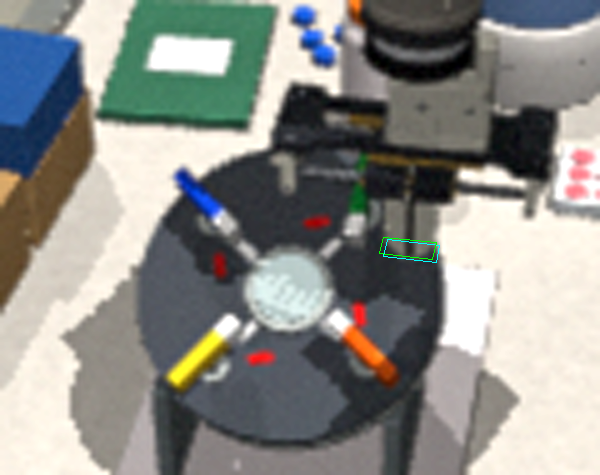

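Emit:
servo_tool(targets="-2 7 1 0; -1 6 0 0; 0 5 0 0; 0 3 0 0; 0 2 0 0; 0 0 0 0")

```text
time: 20.58
tool_pos: [0.4778, -0.0357, 0.2527]
tool_rot: [-3.134, -0.025, 1.666]
contact_force: [-1.4, -0.6, 1.6]
opening: 0.0006
```

Run:
```python
from where import *
o=st();qest('green',o)
arc('green',[0.1,.2,.3,.4,.5,.6])
P=shots('v')
```

```text
t 20.57 pos [ 0.4778 -0.0357  0.2527] rot [-3.134 -0.025  1.666] F [-1.4 -0.6  1.6] op 0.0006
qest green 0.107 r 18.5 depth 14.6
2.9 -0.2 2.2 0; 0.4 2.2 0.3 0; 0.2 2.3 0.1 0; 0.1 2.3 0.0 0; -0.1 2.3 -0.1 0; -0.3 2.2 -0.2 0
```

View pics/v_side.png

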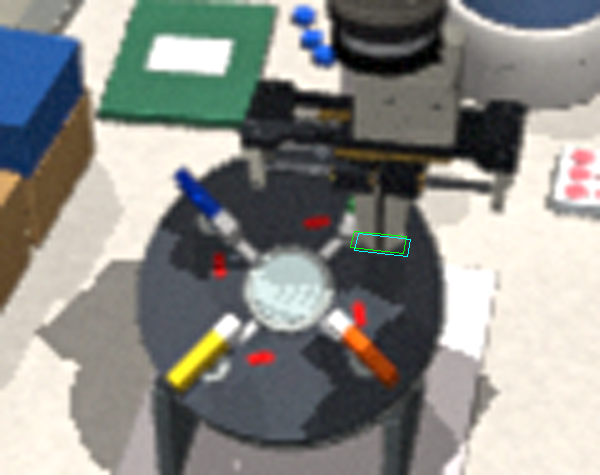

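Emit:
servo_tool(targets="1 2 0.5 0; 1 2 0.5 0; 1 2 0.5 0; 0 2 0 0; 0 2 0 0; 0 2 0 0; 0 2 0 0; 0 2 0 0; 0 0 0 0")

```text
time: 21.8
tool_pos: [0.4862, -0.0318, 0.2505]
tool_rot: [-3.115, -0.025, 1.664]
contact_force: [-3.4, -0.1, 1.8]
opening: 0.0004
```

Run:
```python
from where import *
o=st();qest('green',o)
arc('green',[.6,.7,.75])
```

```text
t 21.8 pos [ 0.4862 -0.0318  0.2505] rot [-3.115 -0.025  1.664] F [-3.4 -0.1  1.8] op 0.0004
qest green 0.505 r 21.4 depth 14.9
0.1 2.4 0.2 0; -0.5 2.2 -0.3 0; -0.3 1.1 -0.2 0
```

Emit:
servo_tool(targets="-0.3 2 0 0; -0.3 2 0 0; -0.3 2 0 0; -0.3 1.5 0 0; 0 0 0 0")

```text
time: 22.42
tool_pos: [0.4907, -0.0309, 0.2499]
tool_rot: [-3.106, -0.029, 1.664]
contact_force: [-4.3, -0.4, 1.6]
opening: 0.0005
```

Run:
```python
from where import *
o=st();qest('green',o)
```

```text
t 22.43 pos [ 0.4907 -0.0309  0.2499] rot [-3.106 -0.029  1.664] F [-4.3 -0.4  1.6] op 0.0005
qest green 0.676 r 23.0 depth 15.3
```

Emit:
servo_tool(targets="2 -12 0 0; 0 -20 -20 0; 0 -10 -30 0; 0 0 0 0")

```text
time: 22.92
tool_pos: [0.4498, -0.0344, 0.3023]
tool_rot: [-3.111, -0.028, 1.665]
contact_force: [0.5, -0.8, -0.8]
opening: 0.0004
```

Run:
```python
from where import *
o=st()
P=shots('w'); vis(P,['green','yellow','blue','orange'])
zoomq(P,'green',(.65,.75,.85),'w_zq')
```

```text
t 22.93 pos [ 0.4498 -0.0344  0.3023] rot [-3.111 -0.028  1.665] F [ 0.5 -0.8 -0.8] op 0.0004
vis green [('side', array([ 0.552, -0.061,  0.128]), np.float64(28.07))]
vis yellow [('side', array([ 0.731,  0.65 , -0.089]), np.float64(1.77))]
vis blue [('side', array([0.824, 0.021, 0.017]), np.float64(5.1))]
vis orange [('side', array([ 0.811, -0.171, -0.553]), np.float64(0.67))]
```

View pics/w_side.png

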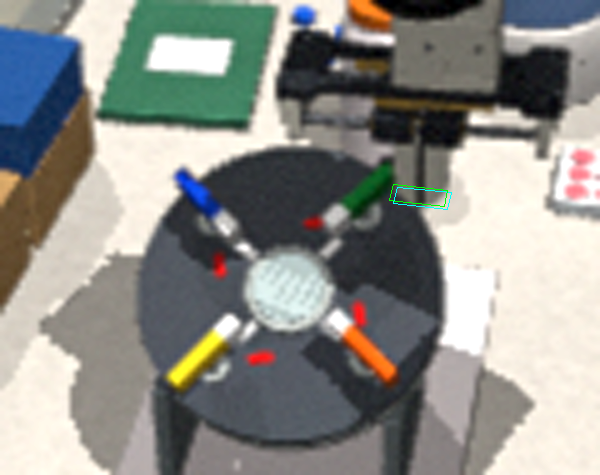

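View pics/w_zq.png

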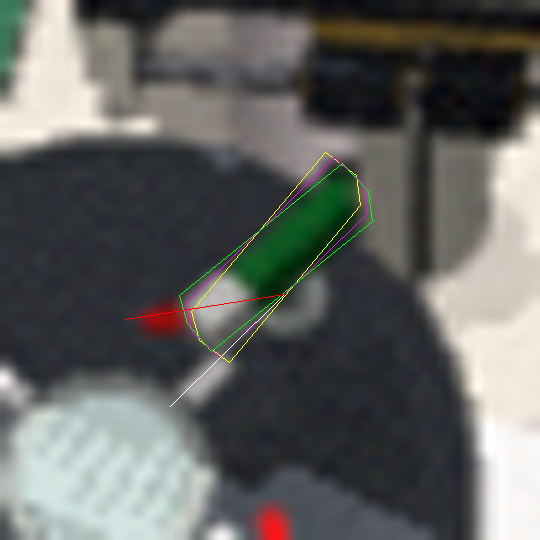

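```bash
python3 - <<'E'
s=open('model.py').read()
s+='''
def colmask(img,name):
    f=img.astype(float); r,g,b=f[...,0],f[...,1],f[...,2]
    e={'green':g-np.maximum(r,b),'blue':b-np.maximum(r,g),'orange':np.minimum(r-g,(r-b)*.6),'yellow':(np.minimum(r,g)-b)*(np.abs(r-g)<.35*r)}[name]
    if name=='orange': e=e*(g>b*1.25)
    ref={'green':30,'blue':60,'orange':50,'yellow':60}[name]
    return np.clip(e/ref/.8,0,1)
'''
open('model.py','w').write(s)
E
python3 - <<'E'
from where import *
for k in 'btw':
    P=pickle.load(open(k+'.pkl','rb')); print(k); vis(P,NM)
    O=obs({'side':P['side']})
    for m in NM: print(m,O['side',m].max(),O['side',m].sum().round(1))
E
```

```text
b
vis blue [('side', array([0.071, 0.555, 0.109]), np.float64(4.51))]
vis orange [('side', array([ 0.177, -0.282,  0.048]), np.float64(2.32))]
vis yellow [('side', array([ 0.039,  0.167, -0.334]), np.float64(0.99))]
vis green [('side', array([ 0.155, -0.048,  0.064]), np.float64(0.86))]
blue 1.0 263.6
orange 1.0 76.9
yellow 1.0 341.5
green 1.0 189.8
t
vis blue [('side', array([0.81, 0.19, 0.21]), np.float64(3.16))]
vis orange [('side', array([ 0.826,  0.104, -0.497]), np.float64(1.08))]
vis yellow [('side', array([ 0.755,  0.721, -0.167]), np.float64(2.6))]
vis green [('side', array([ 0.144, -0.045,  0.154]), np.float64(1.92))]
blue 1.0 233.7
orange 1.0 84.2
yellow 1.0 334.9
green 1.0 189.0
w
vis blue [('side', array([0.809, 0.099, 0.202]), np.float64(4.07))]
vis orange [('side', array([ 0.824,  0.002, -0.392]), np.float64(1.6))]
vis yellow [('side', array([ 0.735,  0.693, -0.183]), np.float64(2.53))]
vis green [('side', array([ 0.777, -0.319,  0.375]), np.float64(1.77))]
blue 1.0 227.7
orange 1.0 85.4
yellow 1.0 340.4
green 1.0 198.6
```

Run:
```python
from where import *
for k in 'bhlsw':
    P=pickle.load(open(k+'.pkl','rb')); print(k); vis(P,['blue'] if k!='w' else ['blue','yellow','orange'],cams_=('top','side'))
P=pickle.load(open('w.pkl','rb'));zoomq(P,'blue',(.65,.75,.85),'w_zb'); 
a=cv2.imread('pics/w_top.png'); b=cv2.imread('pics/w_zb.png'); cv2.imwrite('pics/w_tb.png',np.hstack([cv2.resize(a,(400,400)),cv2.resize(b,(400,400))]))
```

```text
b
vis blue [('top', array([ 0.144, -0.002,  0.533]), np.float64(4.45)), ('side', array([0.071, 0.555, 0.109]), np.float64(4.51))]
h
vis blue [('top', array([ 0.843, -0.362,  0.75 ]), np.float64(6.12)), ('side', array([1.141, 0.264, 0.235]), np.float64(19.21))]
l
vis blue [('top', array([ 0.855, -0.213,  0.405]), np.float64(5.97)), ('side', array([ 1.144,  0.385, -0.138]), np.float64(29.27))]
s
vis blue [('top', array([ 0.876, -0.481,  0.514]), np.float64(6.36)), ('side', array([ 1.12 , -0.871,  0.879]), np.float64(26.41))]
w
vis blue [('top', array([ 0.827, -0.354,  0.332]), np.float64(5.75)), ('side', array([0.809, 0.099, 0.202]), np.float64(4.07))]
vis yellow [('top', array([ 0.677, -0.177,  0.027]), np.float64(5.74)), ('side', array([ 0.735,  0.693, -0.183]), np.float64(2.53))]
vis orange [('top', array([1.756, 0.012, 4.351]), np.float64(45.94)), ('side', array([ 0.824,  0.002, -0.392]), np.float64(1.6))]
```

View pics/w_tb.png

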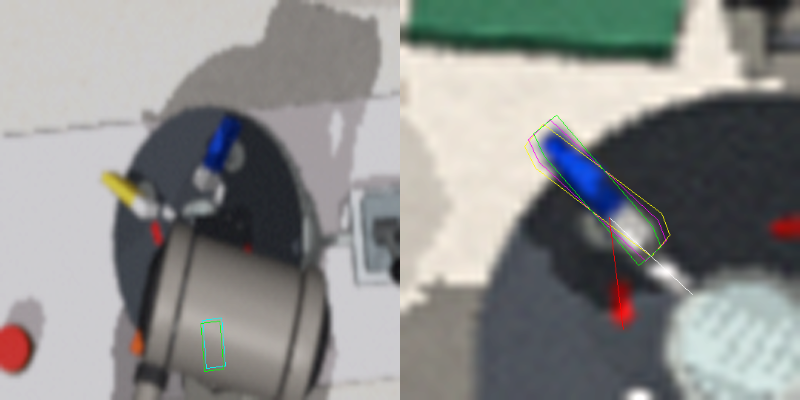

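```bash
cat > rect.py <<'E'
from where import *
def rect(P,n,h,tag,S=2.6,R=115,off=None):
    off=OF[n] if off is None else off
    g=np.array([[-R,-R],[R,-R],[R,R],[-R,R]],float)
    X=[C+F@np.array([a/1000,b/1000,h/1000]) for a,b in g]
    uv=proj(P[n],np.array(X),off).astype(np.float32)
    dst=np.array([[(a+R)*S,(R-b)*S] for a,b in g],np.float32)
    H=cv2.getPerspectiveTransform(uv,dst)
    im=cv2.warpPerspective(P[n]['color'][:,:,::-1],H,(int(2*R*S),int(2*R*S)),flags=cv2.INTER_CUBIC)
    return np.clip(im*1.4,0,255).astype(np.uint8)
if __name__=='__main__':
    P=pickle.load(open('w.pkl','rb')); S=2.6;R=115
    for h in(0,46):
        im=rect(P,'side',h,'')
        c=np.array([R*S,R*S])
        for m in NM:
            a=A[m]; b=c+80*S*np.array([np.cos(a),-np.sin(a)])
            cv2.line(im,tuple(b.astype(int)),tuple(c.astype(int)),(0,255,255),1)
            if h==0: 
                r=a+np.pi+.75-1.4; cv2.line(im,tuple(b.astype(int)),tuple((b+45*S*np.array([np.cos(r),-np.sin(r)])).astype(int)),(255,0,255),1)
        cv2.imwrite(f'pics/rect{h}.png',im)
E
python3 rect.py
```

```text
(no output)
```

View pics/rect0.png

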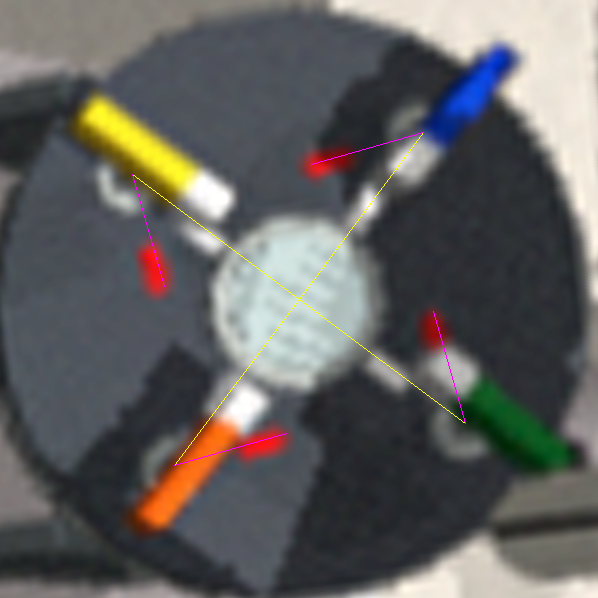

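View pics/rect46.png

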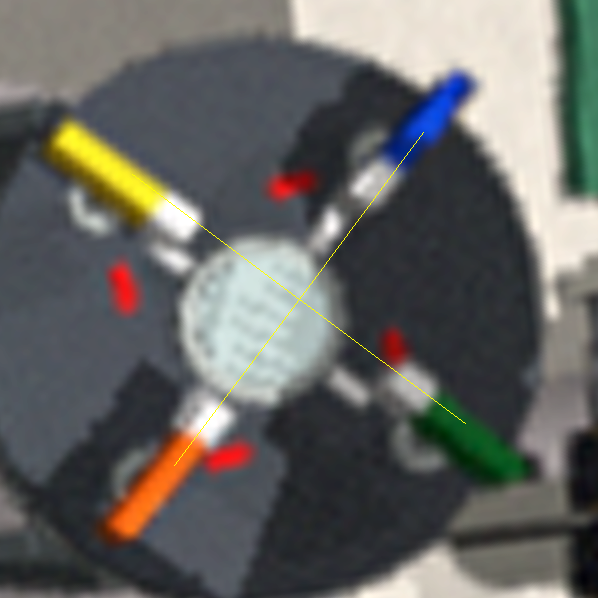

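Run:
```python
from where import *
o=st()
t,a=tooltarget('blue',.7,back=.016); print(t,a)
h=t+[0,.0,.055]; p=np.array(o['tool_pos'])
path(h,0,6)
o=st(); print(o['qpos'].round(2))
```

```text
t 23.02 pos [ 0.4492 -0.034   0.3001] rot [-3.106 -0.029  1.665] F [ 0.6 -0.1 -1.1] op 0.0009
[ 0.65018194 -0.01539289  0.25051178] 56.00825094901302
-0 34 -1 0.00; -0 34 -1 0.00; -0 34 -1 0.00; -0 34 -1 0.00; -0 34 -1 0.00; -0 34 -1 0.00
t 23.02 pos [ 0.4492 -0.034   0.3001] rot [-3.106 -0.029  1.665] F [ 0.6 -0.1 -1.1] op 0.0009
[-0.26  0.18  1.58  0.02  1.43 -0.35]
```

Emit:
servo_tool(targets="0 20 -20 0; 0 35 -5 0; 0 35 0 0; 0 35 0 0; 0 35 0 0; 0 30 0 0; 0 10 5 0; 0 0 0 0")

```text
time: 24.02
tool_pos: [0.6536, -0.0143, 0.2998]
tool_rot: [-3.092, -0.033, 1.664]
contact_force: [-0.6, 0.5, 0.2]
opening: 0.0007
```

Run:
```python
from where import *
o=st()
t,a=tooltarget('blue',.7,back=.016); print(t,delta(t,o))
```

```text
t 24.02 pos [ 0.6536 -0.0143  0.2998] rot [-3.092 -0.033  1.664] F [-0.6  0.5  0.2] op 0.0007
[ 0.65018194 -0.01539289  0.25051178] [-0.8 -3.5 49.3]
```

```bash
cat >> where.py <<'E'
from scipy.spatial.transform import Rotation as Rn
def RT(o): return Rn.from_euler('xyz',o['tool_rot']).as_matrix()
def delta(target,o): return np.round((np.array(target)-np.array(o['tool_pos']))@RT(o)*1000,1)
def arc(m,qs,o=None,back=0.,r=.022,head=None,depth=.015):
    o=o or telemetry.observe(); p=np.array(o['tool_pos']); M=RT(o); rows=[]
    for t in list(head or [])+[tooltarget(m,q,back=back,r=r,depth=depth)[0] for q in qs]:
        d=(t-p)@M*1000; p=t; rows.append('%.1f %.1f %.1f 0'%tuple(d))
    print('; '.join(rows))
E
python3 - <<'E'
from where import *
o=st()
t,a=tooltarget('blue',.7,back=.016); print(t,delta(t,o))
h=t.copy();h[2]+=.015
arc('blue',[.75,.8,.9,1,1.1,1.2,1.3,1.4],head=[h,t])
E
```

```text
t 24.02 pos [ 0.6536 -0.0143  0.2998] rot [-3.092 -0.033  1.664] F [-0.6  0.5  0.2] op 0.0007
[ 0.65018194 -0.01539289  0.25051178] [-2.4 -1.1 49.3]
-1.9 -1.8 34.4 0; -0.5 0.7 15.0 0; -12.0 -9.6 -7.5 0; -0.9 -0.5 -0.6 0; -1.7 -1.1 -1.1 0; -1.6 -1.3 -1.0 0; -1.5 -1.5 -0.9 0; -1.4 -1.6 -0.8 0; -1.2 -1.8 -0.7 0; -1.1 -1.9 -0.6 0
```

Emit:
servo_tool(targets="-1 -1 20 0; -1 0 15 0; 0 0 12 0; 0 0 0 0")

```text
time: 24.52
tool_pos: [0.6472, -0.0153, 0.2519]
tool_rot: [-3.091, -0.033, 1.664]
contact_force: [-0.0, 0.3, 0.8]
opening: 0.0004
```

Run:
```python
from where import *
o=st()
arc('blue',[.75,.8,.9,1,1.1,1.2,1.3,1.4]);qest('blue',o)
P=shots('x')
```

```text
t 24.52 pos [ 0.6472 -0.0153  0.2519] rot [-3.091 -0.033  1.664] F [-0.   0.3  0.8] op 0.0004
-12.3 -6.7 -6.2 0; -0.9 -0.5 -0.6 0; -1.7 -1.1 -1.1 0; -1.6 -1.3 -1.0 0; -1.5 -1.5 -0.9 0; -1.4 -1.6 -0.8 0; -1.2 -1.8 -0.7 0; -1.1 -1.9 -0.6 0
qest blue 0.094 r 27.7 depth 13.4
```

View pics/x_side.png

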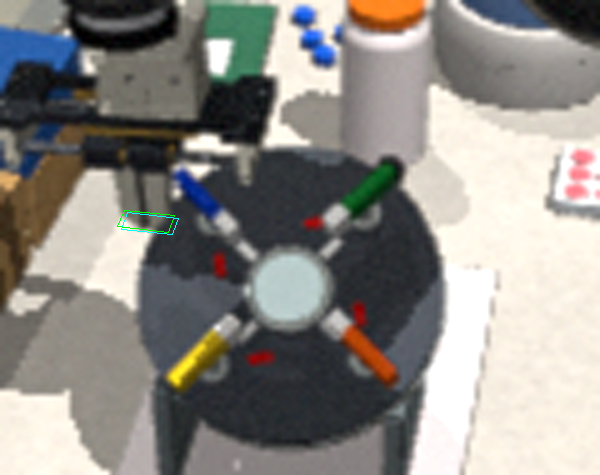

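Emit:
servo_tool(targets="-6 -3 -3 0; -6 -3 -3 0; -2.5 -1.5 -1.5 0; -2.5 -1.5 -1.5 0; -2.5 -2 -1.5 0; -2.5 -2 -1.5 0; -2.5 -2 -1.5 0; 0 0 0 0")

```text
time: 25.62
tool_pos: [0.6388, -0.0369, 0.2713]
tool_rot: [-3.108, -0.043, 1.668]
contact_force: [1.7, 1.8, -0.2]
opening: 0.0002
```

Run:
```python
from where import *
o=st()
arc('blue',[1.1,1.2,1.3,1.4]);qest('blue',o)
P=shots('y');vis(P,['blue'])
```

```text
t 25.62 pos [ 0.6388 -0.0369  0.2713] rot [-3.108 -0.043  1.668] F [ 1.7  1.8 -0.2] op 0.0002
1.9 0.3 9.7 0; -1.3 -1.6 -0.9 0; -1.2 -1.8 -0.8 0; -1.1 -1.9 -0.7 0
qest blue 1.163 r 24.0 depth 6.9
vis blue [('side', array([1.155, 0.15 , 0.451]), np.float64(5.66))]
```

View pics/y_side.png

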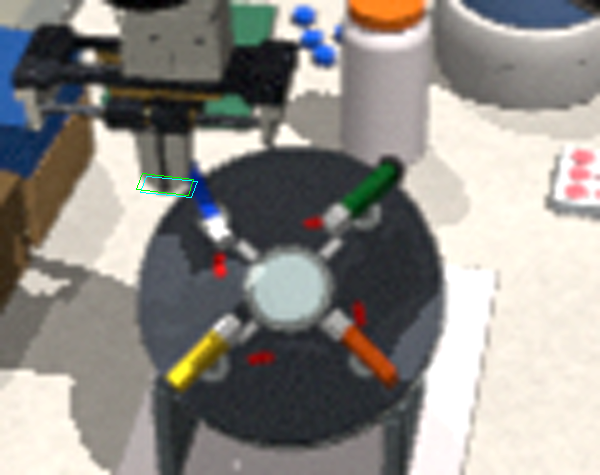

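Emit:
servo_tool(targets="0.5 0 4 0; 0 -1 3 0; -1 -2 0 0; -1 -2 -0.5 0; -1 -2 -0.5 0; 0 0 0 0")

```text
time: 26.48
tool_pos: [0.6368, -0.0379, 0.2704]
tool_rot: [-3.127, -0.043, 1.67]
contact_force: [1.2, 3.4, 0.4]
opening: 0.0006
```

Run:
```python
from where import *
o=st()
arc('blue',[1.3,1.4]);qest('blue',o)
P=shots('z');vis(P,['blue'])
```

```text
t 26.48 pos [ 0.6368 -0.0379  0.2704] rot [-3.127 -0.043  1.67 ] F [1.2 3.4 0.4] op 0.0006
0.3 -1.1 7.1 0; -1.1 -1.9 -0.7 0
qest blue 1.261 r 23.4 depth 8.3
vis blue [('side', array([ 1.287e+00, -1.000e-03,  3.950e-01]), np.float64(5.81))]
```

Emit:
servo_tool(targets="-1 -2.5 1 0; -1 -2.5 1 0; -1 -2.5 1 0; 0 0 0 0")

```text
time: 27.08
tool_pos: [0.6339, -0.0399, 0.2716]
tool_rot: [3.141, -0.043, 1.672]
contact_force: [2.3, 2.7, 0.6]
opening: 0.0006
```

Run:
```python
from where import *
o=st();qest('blue',o)
P=shots('aa');vis(P,['blue'])
```

```text
t 27.07 pos [ 0.6339 -0.0399  0.2716] rot [ 3.141 -0.043  1.672] F [2.3 2.7 0.6] op 0.0006
qest blue 1.415 r 23.3 depth 8.2
vis blue [('side', array([ 1.432, -0.048,  0.573]), np.float64(5.96))]
```

Emit:
servo_tool(targets="-0.5 -2 0.5 0; -0.5 -2 0.5 0; 0 0 0 0")

```text
time: 27.55
tool_pos: [0.6335, -0.04, 0.2718]
tool_rot: [3.13, -0.043, 1.674]
contact_force: [3.2, 2.2, 1.8]
opening: 0.0004
```

Run:
```python
from where import *
o=st();qest('blue',o)
P=shots('ab');vis(P,['blue']); zoomq(P,'blue',(1.3,1.4,1.5),'ab_zq')
```

```text
t 27.55 pos [ 0.6335 -0.04    0.2718] rot [ 3.13  -0.043  1.674] F [3.2 2.2 1.8] op 0.0004
qest blue 1.43 r 23.1 depth 8.0
vis blue [('side', array([ 1.438, -0.013,  0.583]), np.float64(6.21))]
```

View pics/ab_zq.png

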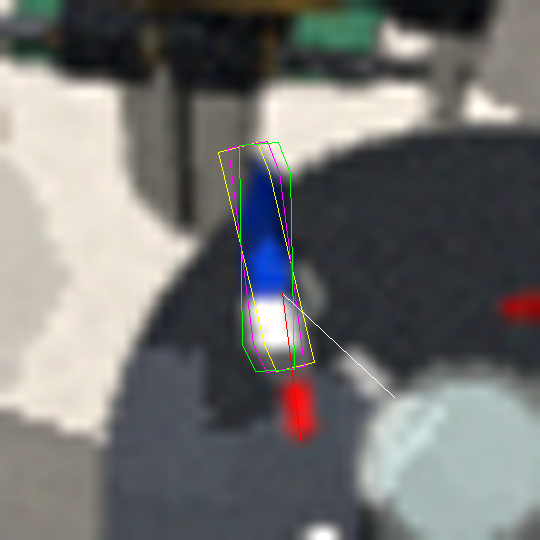

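Emit:
servo_tool(targets="-1 -5 0 0; -1 -5 0 0; -1 -5 0 0")

```text
time: 28.02
tool_pos: [0.6281, -0.0403, 0.2749]
tool_rot: [3.103, -0.047, 1.677]
contact_force: [14.9, 8.6, 3.0]
opening: 0.0004
```

Run:
```python
from where import *
o=st();qest('blue',o)
P=shots('ac');vis(P,['blue'])
```

```text
t 28.02 pos [ 0.6281 -0.0403  0.2749] rot [ 3.103 -0.047  1.677] F [14.9  8.6  3. ] op 0.0004
qest blue 1.675 r 20.7 depth 4.8
vis blue [('side', array([1.399, 0.116, 0.793]), np.float64(11.5))]
```

Emit:
servo_tool(targets="3 12 -4 0; 5 8 -20 0; 0 0 -20 0")

```text
time: 28.5
tool_pos: [0.6435, -0.0343, 0.3181]
tool_rot: [3.113, -0.045, 1.675]
contact_force: [1.8, -0.2, -0.2]
opening: 0.0005
```

Run:
```python
from where import *
o=st()
t,a=tooltarget('orange',.7,back=.018); print(t)
h=t+[0,.0,.06]
print('total',delta(h,o))
```

```text
t 28.5 pos [ 0.6435 -0.0343  0.3181] rot [ 3.113 -0.045  1.675] F [ 1.8 -0.2 -0.2] op 0.0005
[0.51562279 0.0542727  0.19877662]
total [  98.7 -119.7   60.4]
```

Emit:
servo_tool(targets="28 -20 0 0; 28 -30 5 0; 25 -30 15 0; 15 -30 20 0; 3 -10 20 0; 0 0 0 0")

```text
time: 29.25
tool_pos: [0.508, 0.0509, 0.2556]
tool_rot: [3.124, -0.036, 1.671]
contact_force: [-0.0, -0.3, -0.5]
opening: -0.0001
```

Run:
```python
from where import *
o=st()
t,a=tooltarget('orange',.7,back=.018); print(t,delta(t,o))
P=shots('ad');vis(P,NM)
```

```text
t 29.25 pos [0.508  0.0509 0.2556] rot [ 3.124 -0.036  1.671] F [-0.  -0.3 -0.5] op -0.0001
[0.51562279 0.0542727  0.19877662] [ 0.5  6.9 57. ]
vis blue [('side', array([ 1.143, -0.377,  0.58 ]), np.float64(21.59))]
vis orange [('side', array([ 0.81 , -0.107, -0.408]), np.float64(0.72))]
vis yellow [('side', array([ 0.748,  0.58 , -0.131]), np.float64(2.06))]
vis green [('side', array([-0.22 ,  0.472,  0.169]), np.float64(33.24))]
```

View pics/ad_side.png

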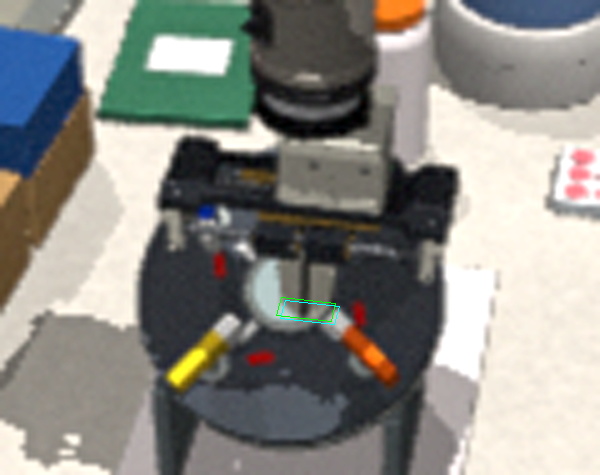

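Emit:
servo_tool(targets="4 5 20 0; 1 2 20 0; 0 0 14 0; 0 0 0 0")

```text
time: 29.85
tool_pos: [0.522, 0.0562, 0.2052]
tool_rot: [3.114, -0.033, 1.669]
contact_force: [-0.4, 0.6, 0.8]
opening: 0.0006
```

Run:
```python
from where import *
o=st()
arc('orange',[.7,.8,.9,1,1.1,1.2,1.3,1.4]);qest('orange',o)
```

```text
t 29.85 pos [0.522  0.0562 0.2052] rot [ 3.114 -0.033  1.669] F [-0.4  0.6  0.8] op 0.0006
-13.9 -16.5 -2.4 0; -1.8 -0.8 -1.2 0; -1.7 -1.0 -1.2 0; -1.6 -1.2 -1.1 0; -1.5 -1.4 -1.0 0; -1.4 -1.6 -0.9 0; -1.2 -1.7 -0.9 0; -1.1 -1.9 -0.8 0
qest orange 0.026 r 38.8 depth 7.8
```

Emit:
servo_tool(targets="-3 -8 5 0; -7 -7 3 0; -4 -2 -1 0; -2.5 -1.5 -1 0; -2.5 -1.5 -1 0; -2.5 -1.5 -1 0; 0 0 0 0")

```text
time: 30.72
tool_pos: [0.5043, 0.036, 0.2027]
tool_rot: [3.101, -0.044, 1.666]
contact_force: [2.7, 2.4, -1.2]
opening: 0.0008
```

Run:
```python
from where import *
o=st();qest('orange',o)
arc('orange',[.9,1,1.1,1.2,1.3,1.4])
P=shots('ae');vis(P,['orange'])
```

```text
t 30.73 pos [0.5043 0.036  0.2027] rot [ 3.101 -0.044  1.666] F [ 2.7  2.4 -1.2] op 0.0008
qest orange 0.971 r 21.6 depth 21.7
1.2 1.4 -6.0 0; -1.6 -1.2 -1.1 0; -1.5 -1.4 -1.1 0; -1.3 -1.6 -1.0 0; -1.2 -1.7 -0.9 0; -1.1 -1.9 -0.8 0
vis orange [('side', array([ 1.278,  0.092, -0.267]), np.float64(0.57))]
```

View pics/ae_side.png

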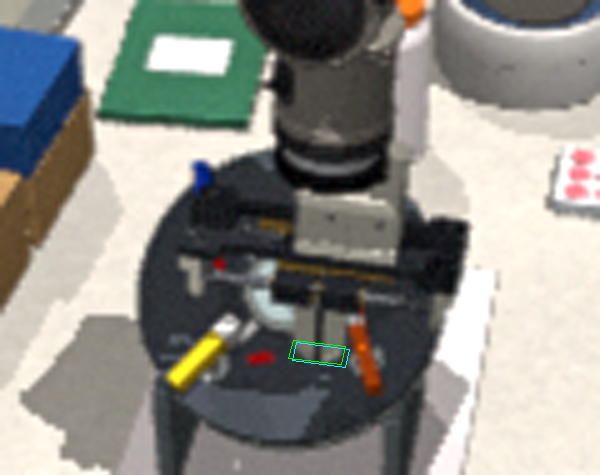

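Emit:
servo_tool(targets="-1.2 -2 -1.5 0; -1.2 -2 -1.5 0; -1 -2.5 -1 0; -1 -4 -1 0; -1 -5 0 0")

```text
time: 31.45
tool_pos: [0.5011, 0.0327, 0.2093]
tool_rot: [3.069, -0.05, 1.664]
contact_force: [22.0, 13.1, -12.7]
opening: 0.0005
```

Run:
```python
from where import *
o=st();qest('orange',o)
P=shots('af');vis(P,['orange']); zoomq(P,'orange',(1.3,1.4,1.5),'af_zq')
```

```text
t 31.45 pos [0.5011 0.0327 0.2093] rot [ 3.069 -0.05   1.664] F [ 22.   13.1 -12.7] op 0.0005
qest orange 1.2 r 21.2 depth 17.0
vis orange [('side', array([ 1.387,  0.133, -0.278]), np.float64(0.62))]
```

View pics/af_zq.png

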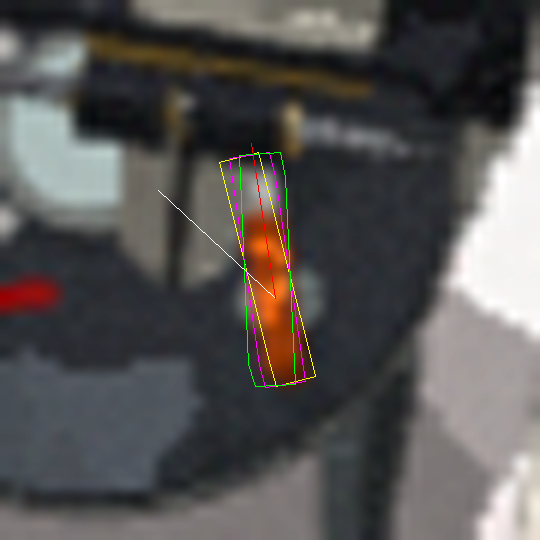

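Emit:
servo_tool(targets="5 10 -4 0; 8 5 -20 0; 0 0 -15 0")

```text
time: 31.92
tool_pos: [0.5119, 0.0441, 0.2506]
tool_rot: [3.072, -0.049, 1.664]
contact_force: [-0.0, 0.2, -0.6]
opening: 0.0004
```

Run:
```python
from where import *
o=st()
t,a=tooltarget('yellow',.6,back=.016,r=.020); print(t,delta(t,o))
print(delta(t+[0,0,.04],o))
```

```text
t 31.93 pos [0.5119 0.0441 0.2506] rot [ 3.072 -0.049  1.664] F [-0.   0.2 -0.6] op 0.0004
[0.55772783 0.08958754 0.17945584] [37.5 44.7 76.3]
[39.4 47.4 36.5]
```

Emit:
servo_tool(targets="20 18 5 0; 22 18 10 0; 0 2 20 0; 0 0 20 0; 0 0 0 0")

```text
time: 32.55
tool_pos: [0.5506, 0.0911, 0.2025]
tool_rot: [3.071, -0.043, 1.664]
contact_force: [-0.4, -0.1, 0.1]
opening: 0.0005
```

Run:
```python
from where import *
o=st();qest('yellow',o)
t,a=tooltarget('yellow',.6,back=.016,r=.020); print(t,delta(t,o))
arc('yellow',[.7,.8,.9,1,1.1,1.2,1.3,1.4])
P=shots('ag');vis(P,['yellow'])
```

```text
t 32.55 pos [0.5506 0.0911 0.2025] rot [ 3.071 -0.043  1.664] F [-0.4 -0.1  0.1] op 0.0005
qest yellow -0.223 r 34.4 depth -9.4
[0.55772783 0.08958754 0.17945584] [-3.1  5.3 23.3]
-8.3 22.8 20.9 0; -0.7 2.2 -0.3 0; -0.8 2.1 -0.4 0; -1.0 2.0 -0.6 0; -1.2 1.8 -0.7 0; -1.3 1.7 -0.8 0; -1.4 1.5 -0.9 0; -1.5 1.4 -1.0 0
vis yellow [('side', array([ 0.698, -0.565,  0.9  ]), np.float64(13.46))]
```

View pics/ag_side.png

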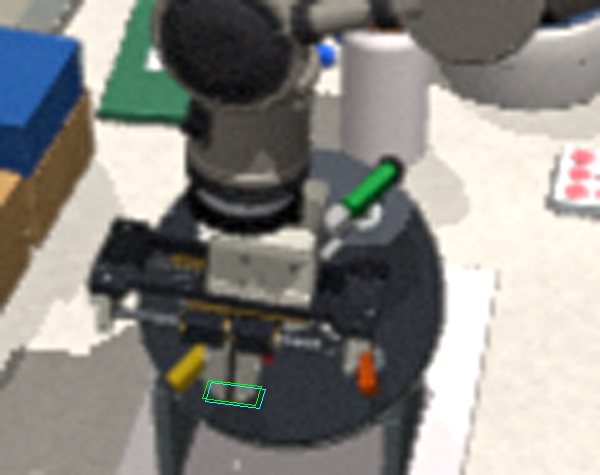

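Emit:
servo_tool(targets="-1 1 15 0; -1 0 10 0; -3 6 0 0; -2 6 -1 0; -1 3 0 0; -1 2 0 0; -1 2 -0.5 0; 0 0 0 0")

```text
time: 33.65
tool_pos: [0.5728, 0.0843, 0.1817]
tool_rot: [3.073, -0.046, 1.663]
contact_force: [-1.1, 0.7, 0.7]
opening: 0.0005
```

Run:
```python
from where import *
o=st();qest('yellow',o)
arc('yellow',[.8,.9,1,1.1,1.2,1.3,1.4])
P=shots('ah')
```

```text
t 33.65 pos [0.5728 0.0843 0.1817] rot [ 3.073 -0.046  1.663] F [-1.1  0.7  0.7] op 0.0005
qest yellow 0.627 r 19.6 depth 17.0
0.7 5.0 -1.3 0; -0.8 2.1 -0.5 0; -1.0 2.0 -0.6 0; -1.2 1.8 -0.7 0; -1.3 1.7 -0.8 0; -1.4 1.5 -0.9 0; -1.5 1.4 -1.0 0
```

View pics/ah_side.png

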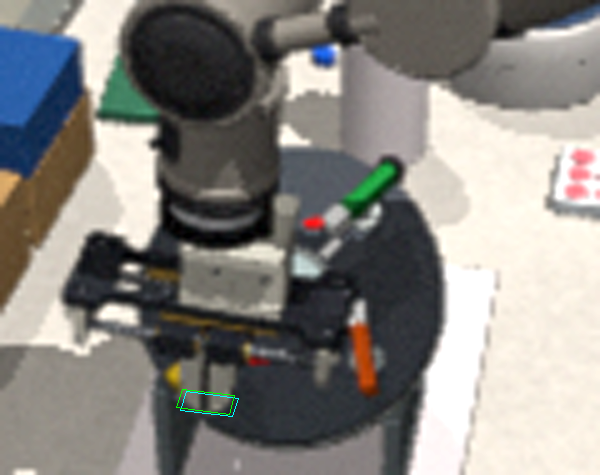

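Emit:
servo_tool(targets="0 2.5 -0.5 0; -0.5 2.5 -0.5 0; -1 2.5 -0.5 0; -1 2.5 -0.5 0; -1 2.5 -0.5 0; -1.5 2.5 -1 0; -1.5 2.5 -1 0; -1.5 2.5 -1 0; 0 0 0 0")

```text
time: 34.88
tool_pos: [0.5825, 0.0816, 0.1847]
tool_rot: [3.102, -0.054, 1.665]
contact_force: [-2.7, 1.4, 1.0]
opening: 0.0008
```

Run:
```python
from where import *
o=st();qest('yellow',o)
arc('yellow',[.8,.9,1,1.1,1.2,1.3,1.4])
P=shots('ai')
```

```text
t 34.88 pos [0.5825 0.0816 0.1847] rot [ 3.102 -0.054  1.665] F [-2.7  1.4  1. ] op 0.0008
qest yellow 1.118 r 20.2 depth 16.3
4.1 -4.6 1.4 0; -0.8 2.1 -0.5 0; -1.0 1.9 -0.6 0; -1.2 1.8 -0.7 0; -1.3 1.7 -0.9 0; -1.4 1.5 -0.9 0; -1.5 1.3 -1.0 0
```

View pics/ai_side.png

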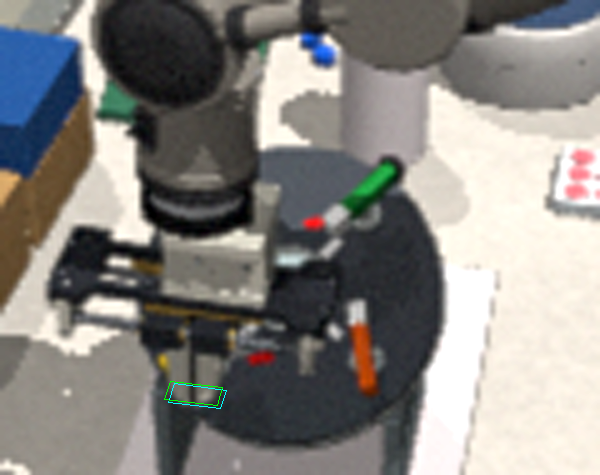

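Emit:
servo_tool(targets="-1.5 2 -1 0; -2 2 -1 0; -2 2 -1 0; -2 2 -1 0; -2 2 -1 0; -2 2 -1 0")

```text
time: 35.72
tool_pos: [0.5852, 0.0791, 0.1865]
tool_rot: [3.128, -0.07, 1.667]
contact_force: [-8.6, 8.0, 0.7]
opening: 0.0003
```

Run:
```python
from where import *
o=st();qest('yellow',o)
```

```text
t 35.73 pos [0.5852 0.0791 0.1865] rot [ 3.128 -0.07   1.667] F [-8.6  8.   0.7] op 0.0003
qest yellow 1.323 r 19.7 depth 16.2
```

Force is rising, probably the stop; one stronger push, then back off and look.

Emit:
servo_tool(targets="-4 4 -1 0; -4 4 -1 0; 0 0 0 0")

```text
time: 36.1
tool_pos: [0.585, 0.08, 0.1865]
tool_rot: [-3.135, -0.085, 1.671]
contact_force: [-1.0, 1.2, 1.3]
opening: 0.0007
```

Emit:
servo_tool(targets="8 -10 -2 0; 5 -20 -20 0; 0 -15 -40 0; 0 0 0 0")

```text
time: 36.6
tool_pos: [0.5398, 0.0828, 0.2522]
tool_rot: [-3.141, -0.082, 1.67]
contact_force: [-0.8, 0.3, -0.0]
opening: 0.0005
```

Run:
```python
from where import *
o=st()
P=shots('aj');vis(P,['yellow','orange']);zoomq(P,'yellow',(1.3,1.4,1.5),'aj_zq')
t,a=tooltarget('green',.65,back=.018); print(t,delta(t+[0,0,.05],o))
```

```text
t 36.6 pos [0.5398 0.0828 0.2522] rot [-3.141 -0.082  1.67 ] F [-0.8  0.3 -0. ] op 0.0005
vis yellow [('side', array([1.388, 0.559, 0.332]), np.float64(2.31))]
vis orange [('side', array([ 1.394,  0.107, -0.363]), np.float64(0.48))]
[ 0.4735746  -0.02526973  0.24559842] [-97.  -76.7 -51.4]
```

View pics/aj_zq.png

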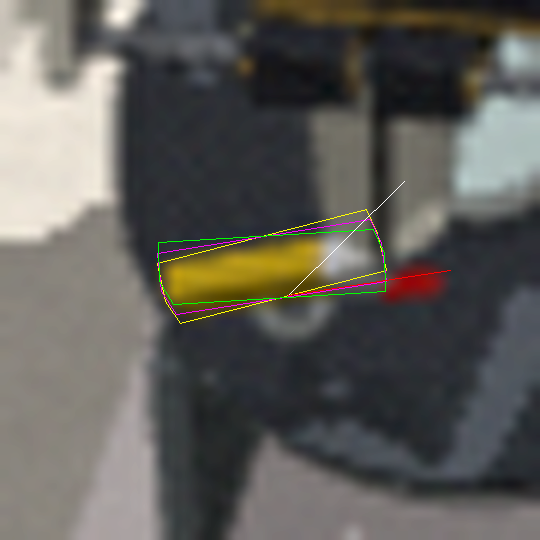

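Emit:
servo_tool(targets="-15 -25 -30 0; -25 -22 -20 0; -30 -20 -5 0; -27 -12 0 0; 0 0 0 0")

```text
time: 37.33
tool_pos: [0.4688, -0.0286, 0.2913]
tool_rot: [-3.127, -0.083, 1.669]
contact_force: [-0.2, 0.4, -0.0]
opening: 0.0004
```

Run:
```python
from where import *
o=st()
t,a=tooltarget('green',.65,back=.018); print(t,delta(t,o))
P=shots('ak');vis(P,NM)
```

```text
t 37.33 pos [ 0.4688 -0.0286  0.2913] rot [-3.127 -0.083  1.669] F [-0.2  0.4 -0. ] op 0.0004
[ 0.4735746  -0.02526973  0.24559842] [-1.   5.8 45.7]
vis blue [('side', array([ 1.381, -0.016,  0.272]), np.float64(4.4))]
vis orange [('side', array([ 1.375,  0.09 , -0.366]), np.float64(0.45))]
vis yellow [('side', array([1.381, 0.457, 0.245]), np.float64(1.17))]
vis green [('side', array([-0.199, -0.558,  0.743]), np.float64(18.41))]
```

View pics/ak_side.png

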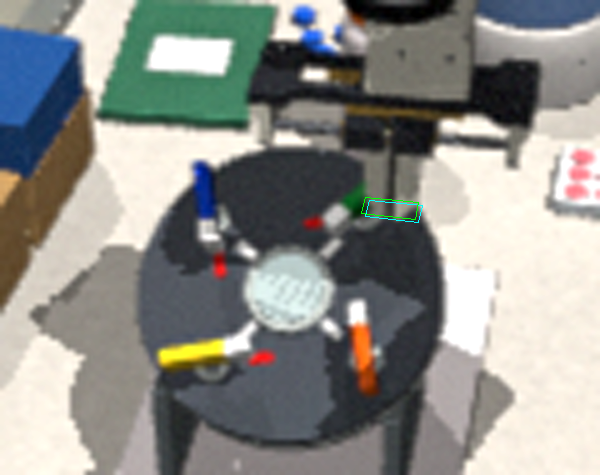

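Emit:
servo_tool(targets="0 0 18 0; 0 0 18 0; 0 0 10 0; 0 0 0 0")

```text
time: 37.92
tool_pos: [0.4697, -0.02, 0.2432]
tool_rot: [-3.127, -0.085, 1.675]
contact_force: [-0.3, -0.2, -0.0]
opening: 0.0006
```

Run:
```python
from where import *
o=st();qest('green',o)
arc('green',[.7,.8,.9,1,1.1,1.2,1.3,1.4])
```

```text
t 37.92 pos [ 0.4697 -0.02    0.2432] rot [-3.127 -0.085  1.675] F [-0.3 -0.2 -0. ] op 0.0006
qest green -0.061 r 39.5 depth 13.8
-13.2 19.7 -8.9 0; -0.7 2.1 -0.5 0; -0.8 2.0 -0.7 0; -1.0 1.9 -0.8 0; -1.1 1.8 -0.9 0; -1.3 1.6 -1.0 0; -1.4 1.4 -1.1 0; -1.5 1.3 -1.2 0
```

Emit:
servo_tool(targets="-5 5 -2 0; -4 6 -2 0; -2 5 -2 0; -1 3 -1 0; -1 2.5 -0.5 0; -1 2.5 -0.5 0; -1 2.5 -0.5 0; -1 2.5 -1 0; -1 2.5 -1 0; 0 0 0 0")

```text
time: 39.17
tool_pos: [0.4976, -0.0322, 0.2521]
tool_rot: [-3.108, -0.094, 1.675]
contact_force: [-1.4, 1.4, 0.5]
opening: 0.0006
```

Run:
```python
from where import *
o=st();qest('green',o)
arc('green',[1,1.1,1.2,1.3,1.4])
P=shots('al')
```

```text
t 39.17 pos [ 0.4976 -0.0322  0.2521] rot [-3.108 -0.094  1.675] F [-1.4  1.4  0.5] op 0.0006
qest green 0.96 r 23.9 depth 14.3
-1.5 -0.7 -0.4 0; -1.1 1.7 -0.9 0; -1.3 1.6 -1.0 0; -1.4 1.4 -1.1 0; -1.5 1.2 -1.2 0
```

View pics/al_side.png

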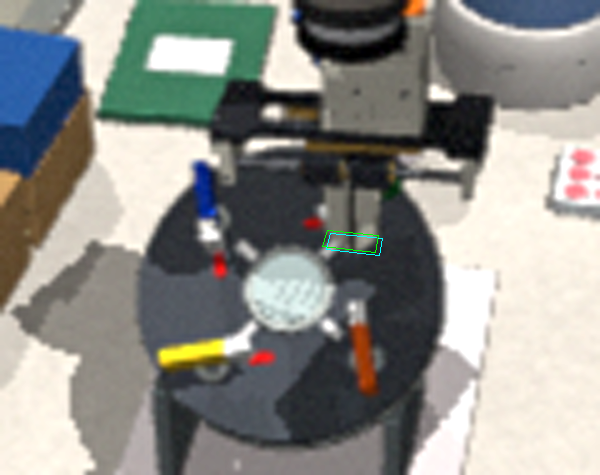

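Emit:
servo_tool(targets="-1.5 2.5 -1 0; -1.5 2.5 -1 0; -1.5 2.5 -1 0; -1.5 2 -1 0; -2 2 -1 0; -2 2 -1 0; -2 2 -1 0; -2 2 -1 0")

```text
time: 40.28
tool_pos: [0.506, -0.0368, 0.2556]
tool_rot: [-3.078, -0.115, 1.677]
contact_force: [-10.2, 6.8, 1.6]
opening: 0.0003
```

Run:
```python
from where import *
o=st();qest('green',o)
arc('green',[1,1.1,1.2,1.3,1.4])
```

```text
t 40.27 pos [ 0.506  -0.0368  0.2556] rot [-3.078 -0.115  1.677] F [-10.2   6.8   1.6] op 0.0003
qest green 1.345 r 25.2 depth 14.2
3.5 -8.2 4.2 0; -1.1 1.7 -1.0 0; -1.3 1.6 -1.1 0; -1.4 1.4 -1.2 0; -1.5 1.2 -1.3 0
```

Emit:
servo_tool(targets="-4 3 -1 0; -4 3 -1 0; 0 0 0 0")

```text
time: 40.65
tool_pos: [0.5053, -0.036, 0.2558]
tool_rot: [-3.06, -0.134, 1.68]
contact_force: [-1.0, 1.9, 1.6]
opening: 0.0003
```

Emit:
servo_tool(targets="6 -10 -2 0; 4 -20 -20 0; 0 -10 -40 0; 0 0 0 0")

```text
time: 41.15
tool_pos: [0.4701, -0.0393, 0.3243]
tool_rot: [-3.065, -0.13, 1.68]
contact_force: [-0.8, -0.1, -0.7]
opening: 0.0004
```

Run:
```python
from where import *
o=st()
P=shots('am');vis(P,NM);zoomq(P,'green',(1.3,1.4,1.5),'am_zq')
for n in ('top','side'):
    p=P[n]; d=cams.cut_out(p,'vent_tip')
    print(n,[(round(e['score'],2),np.round(e['extent'],1)) for e in d[:3]])
a=np.clip(P['top']['color'][150:210,290:350,::-1]*1.5,0,255).astype(np.uint8); cv2.imwrite('pics/am_vent.png',cv2.resize(a,None,fx=9,fy=9,interpolation=cv2.INTER_CUBIC))
```

```text
t 41.15 pos [ 0.4701 -0.0393  0.3243] rot [-3.065 -0.13   1.68 ] F [-0.8 -0.1 -0.7] op 0.0004
vis blue [('side', array([1.392, 0.021, 0.426]), np.float64(3.97))]
vis orange [('side', array([ 1.392,  0.106, -0.362]), np.float64(0.63))]
vis yellow [('side', array([1.377, 0.553, 0.21 ]), np.float64(1.2))]
vis green [('side', array([ 1.382, -0.577,  0.307]), np.float64(2.31))]
top [(0.47, array([322.8, 187.9,   5. ,  12.4]))]
side []
```

View pics/am_zq.png

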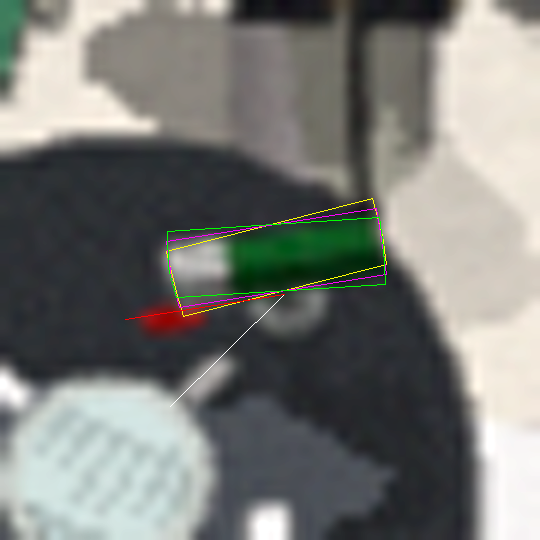

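View pics/am_vent.png

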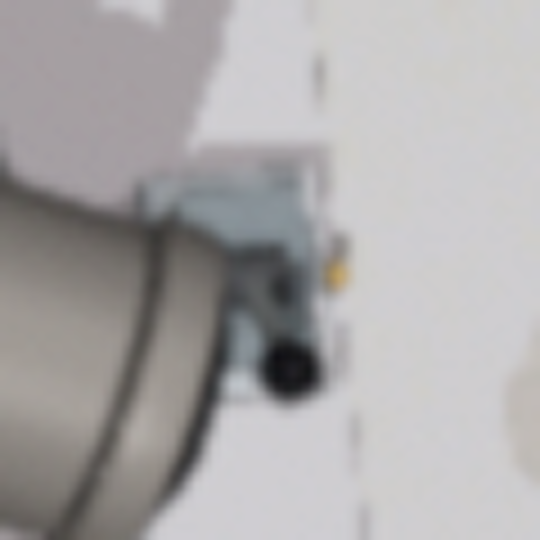

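View pics/am_side.png

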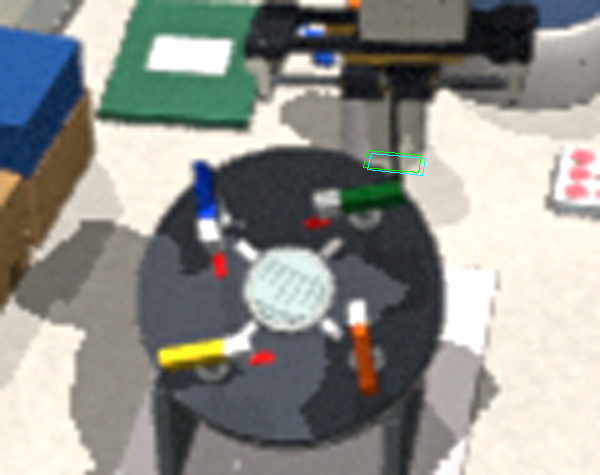

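Run:
```python
from where import *
P=pickle.load(open('am.pkl','rb'));p=P['top']
uv=np.array([321.8,190.7])
def ray(p,uv,z):
    d=np.linalg.inv(p['K'])@np.r_[uv,1]; d=p['R'].T@d; Cc=-p['R'].T@p['t']; return Cc+d*(z-Cc[2])/d[2]
for off in((0,0),OF['top']): print(ray(p,uv-off,.143))
print(proj(P['side'],[.516,-.243,.143]))
yw=-1.48; vx_=np.array([np.cos(yw),np.sin(yw),0]);vy_=np.array([-np.sin(yw),np.cos(yw),0]); V=np.array([.5377,-.0253,0])
h=V+.215*vx_; print('hinge',h,'ball',h-.043*vy_)
o=st(); print(delta([.452,-.245,.30],o),delta([.452,-.245,.124],o))
```

```text
[ 0.51585842 -0.24115167  0.143     ]
[ 0.51825901 -0.24315145  0.143     ]
[[266.71541491 168.99178216]]
hinge [ 0.5571944  -0.23941438  0.        ] ball [ 0.51437152 -0.24331326  0.        ]
t 41.35 pos [ 0.469  -0.0385  0.3204] rot [-3.057 -0.134  1.679] F [-0.6  0.6 -0.5] op 0.0004
[-204.4  -39.7   -3.6] [-227.8  -25.   170.2]
```

Emit:
servo_tool(targets="-40 -8 0 0; -45 -8 0 0; -45 -8 0 0; -45 -8 0 0; -30 -6 0 0; 0 0 0 0")

```text
time: 42.1
tool_pos: [0.4525, -0.2495, 0.2878]
tool_rot: [-3.049, -0.141, 1.681]
contact_force: [-0.1, 0.9, 0.3]
opening: 0.0007
```

Run:
```python
from where import *
o=st(); print(delta([.452,-.245,.124],o),delta([.452,-.245,.18],o))
```

```text
t 42.1 pos [ 0.4525 -0.2495  0.2878] rot [-3.049 -0.141  1.681] F [-0.1  0.9  0.3] op 0.0007
[-18.5  15.1 162.2] [-10.6   9.9 106.9]
```

Emit:
servo_tool(targets="-5 3 30 0; -5 3 30 0; -4 3 30 0; -4 3 30 0; 0 2 25 0; 0 0 10 0; 0 0 0 0")

```text
time: 42.98
tool_pos: [0.4521, -0.2383, 0.1241]
tool_rot: [-3.046, -0.146, 1.685]
contact_force: [0.6, 0.2, -0.3]
opening: 0.0005
```

Run:
```python
from where import *
o=st(); print(delta([.452,-.245,.124],o))
P=shots('an')
p=proj(P['side'],[.517,-.242,.143])[0];q=proj(P['top'],[.517,-.242,.143])[0]
for n,c in(('side',p),('top',q)):
    x,y=(c-30).astype(int); cv2.imwrite(f'pics/an_v{n}.png',cv2.resize(np.clip(P[n]['color'][y:y+60,x:x+60,::-1]*1.5,0,255).astype(np.uint8),None,fx=7,fy=7,interpolation=cv2.INTER_CUBIC))
cv2.imwrite('pics/an_v.png',np.hstack([cv2.imread('pics/an_vside.png'),cv2.imread('pics/an_vtop.png')])[:, :840])
```

```text
t 42.98 pos [ 0.4521 -0.2383  0.1241] rot [-3.046 -0.146  1.685] F [ 0.6  0.2 -0.3] op 0.0005
[-6.6 -0.9 -0.8]
```

```bash
python3 -c "
import cv2;a=cv2.imread('pics/an_v.png');cv2.imwrite('pics/an_v2.png',cv2.resize(a,(800,400)))"
```

```text
(no output)
```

View pics/an_v2.png

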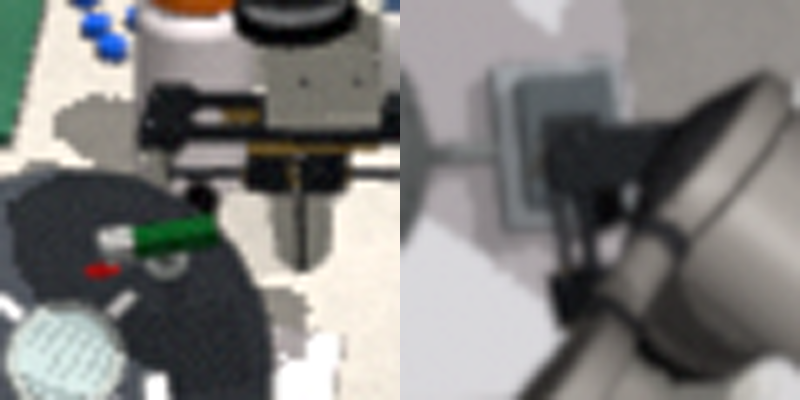

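Emit:
servo_tool(targets="-5 0 -7 0; -5 5 -7 0; 0 10 -1 0; 0 5 -0.5 0; 0 0 0 0")

```text
time: 43.7
tool_pos: [0.4783, -0.2503, 0.1405]
tool_rot: [-3.052, -0.141, 1.685]
contact_force: [1.1, 0.5, -0.1]
opening: 0.0005
```

```bash
cat > vent.py <<'E'
from where import *
import sys
o=st(); M=RT(o)
yw=-1.48; vx_=np.array([np.cos(yw),np.sin(yw),0]);vy_=np.array([-np.sin(yw),np.cos(yw),0])
h=np.array([.5585,-.2385,0]); d=np.array(o['tool_pos'])-h; print('TCP rel hinge vx,vy',(d@vx_).round(4),(d@vy_).round(4),'tool axes z',M[2].round(3))
P=shots(sys.argv[1]); x,y=235,135
cv2.imwrite(f'pics/{sys.argv[1]}_v.png',cv2.resize(np.clip(P['side']['color'][y:y+60,x:x+80,::-1]*1.5,0,255).astype(np.uint8),None,fx=8,fy=8,interpolation=cv2.INTER_CUBIC))
E
python3 vent.py ao
```

```text
t 43.7 pos [ 0.4783 -0.2503  0.1405] rot [-3.052 -0.141  1.685] F [ 1.1  0.5 -0.1] op 0.0005
TCP rel hinge vx,vy 0.0045 -0.0809 tool axes z [ 0.14  -0.088 -0.986]
```

View pics/ao_v.png

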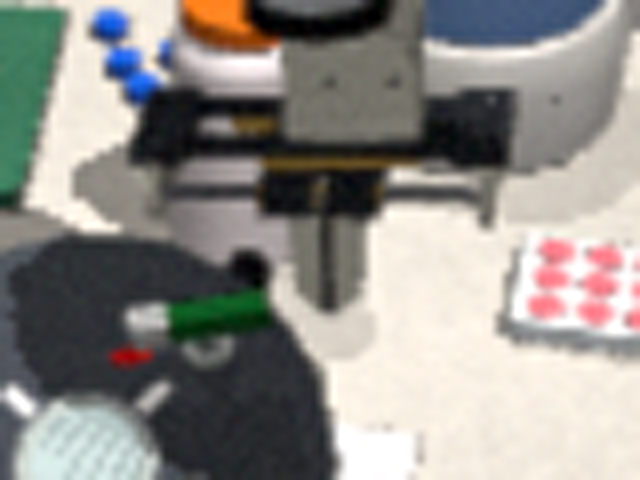

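Emit:
servo_tool(targets="2 8 -1 0; 2 10 -1 0; 0 10 -1 0; 0 10 -1 0; 0 10 -1 0; 0 10 -1 0; 0 10 -1 0; 0 0 0 0")

```text
time: 44.8
tool_pos: [0.5501, -0.2375, 0.1415]
tool_rot: [-3.051, -0.141, 1.685]
contact_force: [0.0, -0.6, -0.1]
opening: 0.0005
```

```bash
python3 vent.py ap
```

```text
t 44.8 pos [ 0.5501 -0.2375  0.1415] rot [-3.051 -0.141  1.685] F [ 0.  -0.6 -0.1] op 0.0005
TCP rel hinge vx,vy -0.0017 -0.0083 tool axes z [ 0.141 -0.09  -0.986]
```

View pics/ap_v.png

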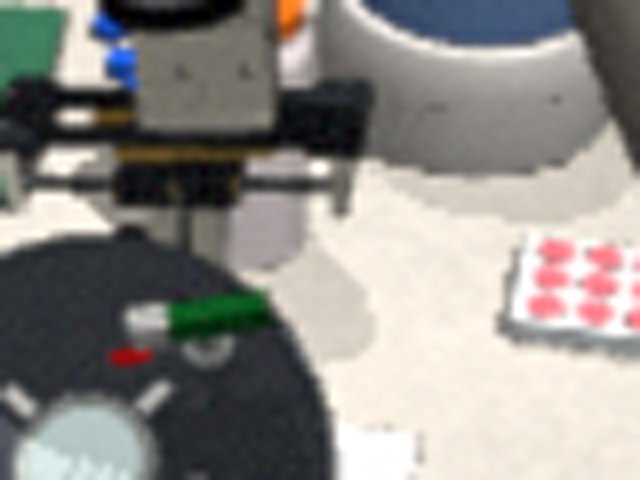

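Emit:
servo_tool(targets="0 8 -0.7 0; 0 8 -0.7 0; 0 6 -0.6 0; 0 5 -0.5 0; 0 0 0 0")

```text
time: 45.52
tool_pos: [0.5745, -0.2349, 0.1415]
tool_rot: [-3.042, -0.143, 1.683]
contact_force: [-2.4, 0.1, 2.1]
opening: 0.0004
```

```bash
python3 vent.py aq
```

```text
t 45.52 pos [ 0.5745 -0.2349  0.1415] rot [-3.042 -0.143  1.683] F [-2.4  0.1  2.1] op 0.0004
TCP rel hinge vx,vy -0.0022 0.0163 tool axes z [ 0.143 -0.099 -0.985]
```

Right at the predicted stop position; push a little more to confirm by force.

Emit:
servo_tool(targets="0 4 -0.4 0; 0 5 -0.4 0; 0 5 -0.4 0")

```text
time: 46.0
tool_pos: [0.5753, -0.2348, 0.1418]
tool_rot: [-3.009, -0.149, 1.678]
contact_force: [-23.7, -1.8, 11.2]
opening: 0.0005
```

```bash
python3 vent.py ar
```

```text
t 46.0 pos [ 0.5753 -0.2348  0.1418] rot [-3.009 -0.149  1.678] F [-23.7  -1.8  11.2] op 0.0005
TCP rel hinge vx,vy -0.0022 0.0171 tool axes z [ 0.148 -0.13  -0.98 ]
```

View pics/ar_v.png

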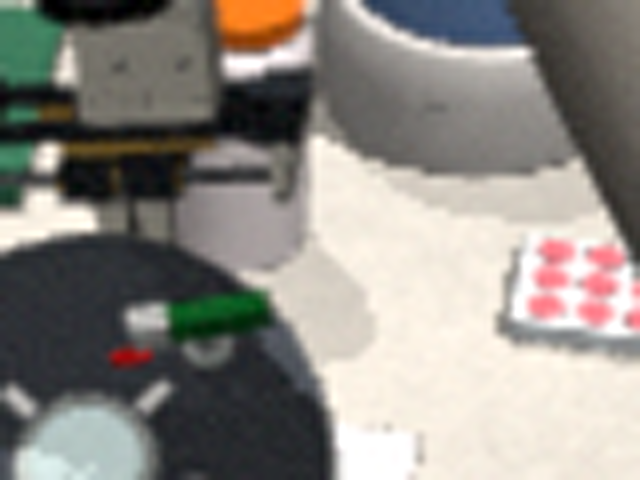

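Emit:
servo_tool(targets="0 -10 0 0; 0 -25 -3 0; 0 -35 -10 0; 0 -30 -30 0; -10 -20 -40 0; -20 -10 -40 0; -30 0 -30 0; 0 0 0 0")

```text
time: 47.1
tool_pos: [0.4754, -0.3322, 0.3049]
tool_rot: [-3.02, -0.145, 1.681]
contact_force: [-0.0, 1.0, -0.8]
opening: 0.0004
```

Run:
```python
from where import *
o=st()
P=shots('as',mark=False);vis(P,NM);
from look import *
for n in P: cv2.imwrite(f'pics/as_full_{n}.png',P[n]['color'][:,:,::-1])
a=np.clip(P['top']['color'][140:230,180:350,::-1]*1.5,0,255).astype(np.uint8); cv2.imwrite('pics/as_t.png',cv2.resize(a,None,fx=4.6,fy=4.6,interpolation=cv2.INTER_CUBIC))
```

```text
t 47.1 pos [ 0.4754 -0.3322  0.3049] rot [-3.02  -0.145  1.681] F [-0.   1.  -0.8] op 0.0004
vis blue [('side', array([ 1.422, -0.084,  0.287]), np.float64(3.87))]
vis orange [('side', array([ 1.405,  0.028, -0.459]), np.float64(0.5))]
vis yellow [('side', array([1.379, 0.463, 0.253]), np.float64(1.21))]
vis green [('side', array([ 1.37 , -0.581,  0.337]), np.float64(2.83))]
```

View pics/as_t.png

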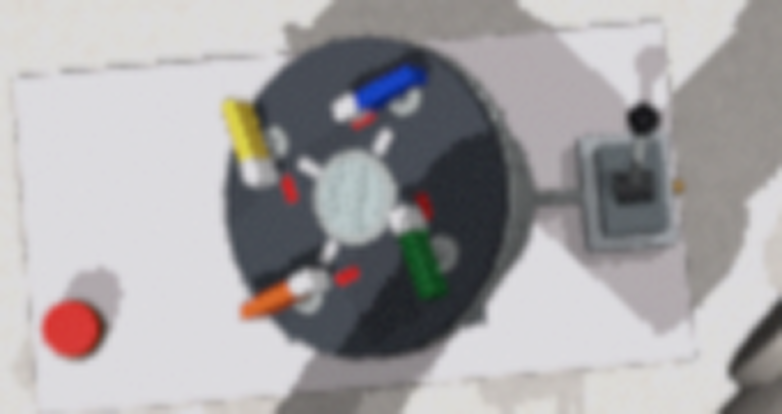

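View pics/as_full_side.png

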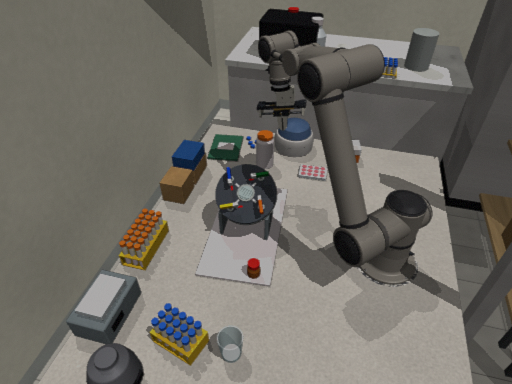

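Run:
```python
from where import *
P=pickle.load(open('as.pkl','rb')); vis(P,NM,cams_=('top',))
p=P['top']
def ray(p,uv,z):
    d=np.linalg.inv(p['K'])@np.r_[uv,1]; d=p['R'].T@d; Cc=-p['R'].T@p['t']; return Cc+d*(z-Cc[2])/d[2]
b1=ray(p,np.array([319.4,165.3])-OF['top'],.143);b0=ray(p,np.array([321.8,190.7])-OF['top'],.143);print(b1,b0,np.linalg.norm(b1-b0),'expected',.18*np.sin(.5))
P0=pickle.load(open('b.pkl','rb'))
for n in('side','top'):
    for q in['reagent','beaker','tube_rack','well_plate','sample_jar']:
        c=P0[n]['det'][q]
        if c:
            x,y,w,h=[int(v) for v in c[0]['extent']]; s=np.s_[y-h//2:y+h//2,x-w//2:x+w//2]
            print(n,q,np.abs(P[n]['color'][s].astype(int)-P0[n]['color'][s]).mean().round(1))
```

```text
vis blue [('top', array([ 1.362, -0.57 ,  0.234]), np.float64(5.07))]
vis orange [('top', array([ 1.473, -0.044,  0.473]), np.float64(14.14))]
vis yellow [('top', array([1.414, 0.428, 0.741]), np.float64(1.77))]
vis green [('top', array([ 1.414,  0.072, -0.634]), np.float64(2.71))]
[ 0.6037895  -0.23624333  0.143     ] [ 0.51825901 -0.24315145  0.143     ] 0.08580900784638228 expected 0.08629659694875653
side reagent 13.2
side beaker 3.7
side tube_rack 1.7
side well_plate 2.0
side sample_jar 2.2
top reagent 38.9
top beaker 9.4
top tube_rack 8.7
top well_plate 42.2
top sample_jar 14.6
```

```bash
python3 -c "
from cell import robot,telemetry
print(telemetry.observe()['time'],robot.hand_in())"
```

```text
the job is handed in; nothing more can be done
47.2 None
```

The vessel is sealed and the job is handed in at 47.2 s of the 72 s allowed. I tightened all four bolts in two passes, in the order blue, orange, yellow, green. Then I pushed the vent lever right over and moved the arm clear.

- **First pass:** from the camera, the bolts stopped at about 0.82 (blue), 0.80 (orange), 0.72 (yellow) and 0.78 (green), against a target of 0.75. Blue and orange ended slightly past their half marks. I left them there rather than turn a bolt backwards.
- **Second pass:** each bolt was pushed until the force rose sharply at its stop (about 12 to 28 N). The final side-camera readings are 1.42, 1.41, 1.38 and 1.37, against 1.4 at the stop. The top camera gave 1.36, 1.47, 1.41 and 1.41. Orange at 1.47 was a poor fit, but that bolt met its stop at 28 N.
- **Vent:** the lever was pushed to its stop with 26 N. The ball travelled 86 mm, matching the 86 mm expected for a full stroke.
- **Bystanders:** in the final pictures they all look to be where they started. An automatic image comparison was inconclusive for the reagent jar and, in the top view, the well plate. I put that down to the arm and its shadow, and judged both by eye.
- **Tool tilt:** the tool tilted gradually, ending about 11 degrees off vertical. I saw no harm from it, and the gripper was touching nothing at the end.

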